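Clear and shut the dish incubator

ROBOT

A 6-joint arm with a two-finger parallel gripper is mounted at the origin on a cart in front of the work surface, level with it; the furniture and walls round the work are solid. World frame = base frame: x ahead of the robot, y to its left, z up, the work surface at z = 0. Lengths are in m, angles in degrees, forces in N, time in s.
With the tool pointing down it reaches from about 0.35 to 0.875 m from the base axis. Payload 4.2 kg.
Tool frame: the origin (TCP) lies on the centre line of the jaws, within the pads' length; the fingertips stand 25 mm ahead of it and the grasp point (between the pads) lies 6 mm ahead of it (finger_overhang is the distance from the TCP to the fingertips, in m); z points along the fingers, y is the line along which they close (so a half turn about z gives the same grasp; the last joint's range is limited). The gripper opens to 87 mm and grips with 3 to 60 N. Pads are 19 mm wide; open, the fingers measure 117 mm over their backs; the gripper's body (75 mm by 190 mm) begins 51 mm behind the grasp point.
Start: joints at [-49.698, 22.042, 0.453, 0, -68.411, -14.817], TCP at [0.269, -0.564, 0.248] pointing down, gripper open.
Joint ranges: [-179.83, 179.83], [-69.29, 118.12], [-61.27, 80.66], [-181.25, 117.63], [-171.15, -9.14], [-177.46, 177.46]. Speed limits (degrees/s): [159.86, 159.86, 180, 180, 180, 180].

INTERFACE

Orientations are given as a 3x3 rotation matrix whose columns are the frame's x, y, z axes.
In Python, from station import sense, capture, finish_job, spot_in, tip_of, finger_overhang gives the robot as it stands. The module is installed in compiled form; this text tells all that it offers.
- The arm moves only by the tool servo_tool, never from a script. Its arguments are lists of equal length, an entry for each row: "slide": the shift along the tool's x, y, z in m, a list of three; "spin": the turn about the tool's z in degrees; "grip": the closure, from 0 (fully open) to 1 (shut). A call has exactly 5 rows; each row is the pose to reach, as a shift and turn from the pose commanded when the call began, along the tool's axes at that moment; what a row does not reach only later rows make up. A row lasts 1/12 s, in which the tool goes at most 41.7 mm and 7.16 degrees, less where a joint would pass 70% of its speed; a pose out of reach is approached as far as the arm can. A call with a gripper value outside its range is refused whole. The fingers move at their own pace and stop on an object; the grip force is fixed at half the most. Time passes only in rows, so rows that repeat a pose let the fingers close, or fill a call up. It gives the time, the measured TCP pose, the force, the opening and the grip force at its end, in the units of the state.
- sense(): the state, without advancing time (a new reading comes with each control period).
- capture(name): name is "scene" or "top"; returns a dict with "pixels" (480x640x3 uint8, blue, green, red), "depth" (480x640 float32, m along the optical axis (not along the pixel's ray), 0 where there is no reading), "fx", "fy", "cx", "cy" (pixels), "R" (3x3) and "t" (3): a world point X has camera coordinates R X + t. Camera axes: x right, y down, z forward; pixel columns grow to the right and rows downward; lengths in m; the calibration is good to about 2 mm. A picture is of the moment at which its call begins.
- finish_job(): hands the job in; it is judged then, once.
Trained networks look in the newest picture that a camera, given by its name, has taken for a name from the list of things; names that differ only in an ending like _2 or _b are one class to them, and where a whole thing is asked for, a point or a joint stands for the part that bears it (a point fixed in the world has none). Each returns a list of dicts, best first, with "conf" (0 to 1); they miss things now and then, are a little off and sometimes report something else, mostly with a low value. They report only what shows in the picture. A call takes as long as a camera call. They do not tell look-alikes from the thing itself.
- spot_in(thing, camera): "point" ([x, y, z] in m, in world coordinates, good to about 4 mm: the middle of the surface that is visible of it).
- tip_of(thing, camera): "point" ([x, y, z] in m, in world coordinates, good to about 4 mm: a listed point, or the origin of a listed thing).
The state is a dict: "time_s": time; "joints": joint angles; "joint_velocities": joint speeds; "effort": joint torques, N m; "tcp_pos": TCP position; "ee_rot": TCP orientation; "wrist_force": force on the tool from outside, world axes, zero at the start; "moment": the same for the moment, N m; "gripper_width": opening from 0.0 (shut) to 1.0 (fully open); "gripper_force": force on a finger pad.
Only numpy, scipy, OpenCV 4.12 (cv2) and the standard library are available. Lean on these libraries where they do the work, as an engineer would, in place of code of your own. Each camera call takes 0.05 s, during which the arm holds its last target. There are 200 camera calls.

TASK

The dish incubator cannot be shut because a tall brown bottle was left standing under its raised hood. Take the bottle out and stand it upright on the bench without knocking it over, leaving the two petri dishes where they are on the warm plate and disturbing nothing else. Then lower the hood gently, never letting it fall, and press it past its catch until it is fully home and stays shut.

Things in the scene. Friction and masses are not known exactly. Their poses are not given: they have to be found in the camera images.
- incubator: Low white housing with an aluminium warm plate on top, 240 (x) x 250 (y) mm, fixed to the bench. The bench to the right (-y) of its front half is free for 150 mm. Origin: centre of its underside; front (handle, catch) faces its own -x, z up. The flat warm plate, 202 x 208 mm without a rim, lies 50 mm above the origin; nothing of the housing is higher except the hinge at the rear.
- hood_hinge (a point): Middle of the hood's hinge line, at the rear of the housing: 115 mm behind the incubator's origin (own +x), 56 mm above it. The line runs along the incubator's y.
- hood (a joint): Opening angle of the hood, rad: 0 shut on its lower stop, 1.26 at its upper stop; starts at 1.08 to 1.22. Clear five-sided box with grey frame, 229 (y) x 224 (x) x 68 mm, 0.5 kg, 64 mm high inside, hinged at its lower rear edge. Stiff hinge (0.42 N m friction): it stays where it is left above about 0.9 rad; lower down it sinks or falls shut if let go.
- hood_edge (a point): Middle of the hood's front lower edge, 230 mm from the hinge line; moves with the hood. Raised, the hood overhangs the rear half of the plate. The catch tongue at the middle of this edge (24 mm wide) sticks out 21 mm in front of the front wall and 27 mm below the edge.
- hood_catch (a point): Spring-ball catch at the middle of the housing's front, 125 mm in front of the incubator's origin, 32 mm above it. A steel tongue on the hood meets the ball at about 0.045 rad: there the hood rests and looks nearly shut. About 10 N down at the handle pushes it past with a snap; the sprung handle gives some 18 mm first; after that the catch holds it at 0.
- hood_handle (a point): Middle of the bow handle's bar: round steel, 10 mm thick, 96 mm long along the incubator's y, 45 mm off the hood's front wall on a leg at each end; free gap behind the bar 38 mm. With the handle's spring at rest it is 279 mm from the hinge line; when shut 275 mm in front of it and 46 mm above it (102 mm above the bench); at the start 0.32 to 0.33 m above the bench.
- hood_bow (a joint): Spring-return angle of the bow handle on the hood, rad: 0 at rest (square to the front wall), positive when the bar is bent towards the opening side (up when shut), negative when pressed down; stops at -0.7 and 0.7. The bar swings 38 mm from its pivot against 0.75 N m/rad: it gives about 2 mm for each newton and springs back when let go.
- bottle: Brown reagent bottle with dark screw cap, 51 mm across, 102 mm tall, 0.15 to 0.28 kg. Origin: centre of its underside, z up its axis. Straight body to 60 mm height, cap 29 mm wide above 84 mm. Stands on the plate 80 to 97 mm in front of the hinge line; a vertical gripper would hit the hood above: lean the tool back to the front by 30 to 45 degrees.
- dish_left: Round flat petri dish, 62 mm wide, 14 mm high, on the warm plate near its front left (own +y). Origin: centre of its underside. To be left there.
- dish_right: Same dish near the front right of the warm plate (own -y). Origin: centre of its underside. To be left there.
- timer: Bench timer, 62 x 66 x 18 mm, lying well to the right, near the bench front; bystander. Origin: centre of its underside.
- slides: Stack of glass slides, 30 x 79 x 10 mm, lying to the right on the bench; bystander. Origin: centre of its underside.
- jar: White screw-lid specimen pot, 50 mm wide, 58 mm high, standing to the right of the incubator's rear; bystander. Origin: centre of its underside.
Things that resemble listed ones, but are neither listed nor needed, are in the scene too. Leave any red look-alike of the bottle alone.

How it is judged (in metres and radians):
On the way, in this order (a step that is already met when the one before it is completed fails the run):
1. the bottle stands upright on the bench, let go (height (world z) of bottle between -0.008 and 0.008 m and angle between bottle's own z axis and vertical below 0.1 rad and linear speed of bottle below 0.03 m/s and contact force between the fingers and bottle below 0.3 N), for 0.2 s.
2. the hood is fully home, past its catch (value of joint hood below 0.014 rad), for 0.2 s.
At the end, for the whole second after the job is handed in: The hood is shut past its catch (within 0.014 rad of its lower stop) and stays there; the bottle stands upright (within 0.1 rad), at rest and released, with its foot on the bench top (within 8 mm); both dishes are within 25 mm of where they stood (all of step 1 and value of joint hood below 0.014 rad and distance of each of dish_left, dish_right from where it was at the start of the episode below 0.025 m); the robot touches nothing.
It fails at once if the hood is dropped or slammed: faster than 1.2 rad/s while closing between 0.3 and 0.06 rad (value of joint hood between 0.06 and 0.3 rad and velocity of joint hood below -1.2 rad/s).
It fails at once if the bottle is knocked over (more than 0.7 rad from upright) (angle between bottle's own z axis and vertical above 0.7 rad).
It fails at once if a petri dish is pushed more than 25 mm (distance of any of dish_left, dish_right from where it was at the start of the episode above 0.025 m).
It fails at once if a bystander (timer, slides, pot) is moved more than 30 mm (distance of any of timer, slides, jar from where it was at the start of the episode above 0.03 m).
It also fails if it takes over 54 s, if anything falls off the work surface, if the arm or the gripper's body presses on something with over 40 N, if the wrist force passes 120 N, or if a joint passes its speed limit or range.

## Working session

There is one attempt and no reset: what is moved stays moved. The work goes in short steps, Python scripts to look and compute and a tool call to move; the robot and the scene stay as the last step left them, time stands still between calls to the robot, and variables do not carry over. Pictures are saved under pics/ and viewed, at most 10 in all, crops included, and the job is handed in when it is done.

Besides the shell and the picture viewer there is one more tool, called after "Request:" as name(argument=value, ...) on one line, values as JSON. servo_tool: Moves the arm, as the interface text tells. Its arguments: {"type":"object","properties":{"slide":{"type":"array"},"spin":{"type":"array"},"grip":{"type":"array"}},"required":["slide","spin","grip"]}

```bash
mkdir -p pics; ls; cat > h.py <<'E'
import numpy as np, cv2
from station import *
def snap(cam,name,crop=None,scale=1):
    c=capture(cam); im=c["pixels"]
    if crop: a,b,w,h=crop; im=im[b:b+h,a:a+w]
    if scale!=1: im=cv2.resize(im,None,fx=scale,fy=scale,interpolation=cv2.INTER_CUBIC)
    cv2.imwrite("pics/"+name,im); return c
def proj(c,X):
    p=np.array(c["R"])@np.array(X)+np.array(c["t"]); return np.round([c["fx"]*p[0]/p[2]+c["cx"],c["fy"]*p[1]/p[2]+c["cy"]],0)
def cloud(c):
    v,u=np.mgrid[:480,:640]; d=c["depth"]
    P=np.stack([(u-c["cx"])/c["fx"]*d,(v-c["cy"])/c["fy"]*d,d],-1)
    return (P-np.array(c["t"]))@np.array(c["R"])
E
python3 - <<'E'
from h import *
np.set_printoptions(precision=3,suppress=True)
s=sense(); print({k:np.round(v,3).tolist() for k,v in s.items()}); print(finger_overhang)
for cam in("scene","top"):
    c=snap(cam,cam+"0.png"); print(cam,c["fx"],np.array(c["R"]),c["t"])
    for n in "incubator hood_hinge hood_edge hood_catch hood_handle bottle dish_left dish_right timer slides jar".split():
        for d in tip_of(n,cam)[:4]: print(n,np.round(d["point"],3),round(d["conf"],2),proj(c,d["point"]))
E
```

```text
pics
{'time_s': 0.0, 'joints': [-49.698, 22.089, 0.381, -0.031, -68.409, -14.816], 'joint_velocities': [-0.026, 0.073, -0.1, -0.002, -0.004, 0.031], 'effort': [-0.0, -39.067, 18.741, 4.22, 0.011, -0.0], 'tcp_pos': [0.269, -0.564, 0.246], 'ee_rot': [[-0.903, -0.43, -0.001], [-0.43, 0.903, 0.002], [0.0, 0.002, -1.0]], 'wrist_force': [-0.589, 0.147, 0.422], 'moment': [0.009, -0.006, -0.063], 'gripper_force': 0.0, 'gripper_width': 0.996}
0.025
scene 470.66758148934184 [[-0.569 -0.822 -0.012]
 [-0.598  0.424 -0.68 ]
 [ 0.564 -0.38  -0.733]] [0.34  0.378 0.971]
incubator [0.579 0.204 0.005] 0.57 [254. 279.]
hood_hinge [0.693 0.239 0.057] 0.74 [219. 245.]
hood_edge [0.6   0.234 0.049] 0.72 [238. 268.]
hood_edge [0.608 0.211 0.269] 0.62 [232. 199.]
hood_catch [0.461 0.174 0.026] 0.78 [288. 300.]
hood_handle [0.634 0.22  0.327] 0.63 [219. 174.]
bottle [0.566 0.416 0.   ] 0.89 [180. 325.]
bottle [ 0.692  0.421 -0.003] 0.75 [159. 291.]
bottle [0.601 0.233 0.047] 0.68 [238. 269.]
bottle [ 0.569 -0.29   0.005] 0.56 [401. 205.]
dish_left [0.516 0.256 0.054] 0.86 [246. 294.]
dish_right [0.549 0.125
[... 330 characters left out ...]
ator [0.598 0.231 0.051] 0.67 [254. 218.]
hood_hinge [0.46  0.173 0.033] 0.64 [277. 274.]
hood_edge [0.609 0.214 0.268] 0.91 [242. 200.]
hood_catch [0.46  0.17  0.033] 0.67 [279. 274.]
hood_handle [0.638 0.219 0.332] 0.85 [233. 179.]
hood_handle [0.597 0.23  0.048] 0.2 [255. 219.]
bottle [0.603 0.231 0.048] 0.77 [254. 217.]
bottle [0.568 0.416 0.001] 0.74 [187. 232.]
bottle [ 0.688  0.419 -0.002] 0.74 [187. 187.]
dish_left [0.519 0.254 0.049] 0.75 [244. 250.]
dish_left [ 0.652 -0.156 -0.001] 0.37 [406. 201.]
dish_right [0.549 0.128 0.05 ] 0.86 [295. 239.]
dish_right [0.599 0.229 0.05 ] 0.38 [255. 218.]
slides [ 0.569 -0.29   0.004] 0.68 [459. 233.]
jar [ 0.651 -0.154 -0.001] 0.59 [406. 202.]
```

View pics/scene0.png

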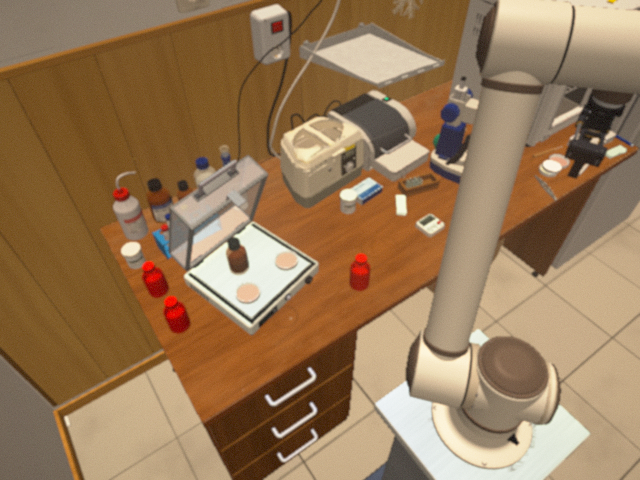

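View pics/top0.png

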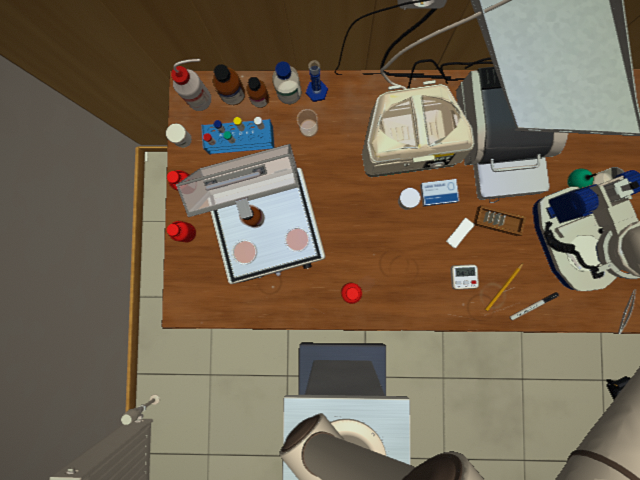

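Scene view: the brown bottle stands under the hood at (238,258). Look-alikes are red bottles at (155,280), (176,315) and (360,272), and brown bottles on the rear bench at (158,195) and (183,190). I choose the one on the plate. The moves have no tilt, so I start by moving up to see how the arm behaves at its reach limit.

Request:
servo_tool(slide=[[-0.024,0.026,-0.019],[-0.048,0.052,-0.038],[-0.072,0.078,-0.057],[-0.096,0.104,-0.076],[-0.12,0.13,-0.095]], spin=[2,4,6,8,10], grip=[0,0,0,0,0])

```text
time_s: 1.62
tcp_pos: [0.3213, -0.3937, 0.3434]
ee_rot: [[-0.964, -0.265, 0.0], [-0.265, 0.964, -0.0], [-0.0, -0.0, -1.0]]
wrist_force: [1.7, -0.1, 0.2]
gripper_width: 1.005
gripper_force: 0.0
```

Request:
servo_tool(slide=[[-0.019,0.03,-0.019],[-0.038,0.06,-0.038],[-0.057,0.09,-0.057],[-0.076,0.12,-0.076],[-0.095,0.15,-0.095]], spin=[0,0,0,0,0], grip=[0,0,0,0,0])

```text
time_s: 2.03
tcp_pos: [0.3726, -0.2236, 0.4389]
ee_rot: [[-0.964, -0.267, 0.001], [-0.267, 0.964, -0.0], [-0.001, -0.0, -1.0]]
wrist_force: [1.5, -0.5, 0.2]
gripper_width: 1.001
gripper_force: 0.0
```

Request:
servo_tool(slide=[[-0.019,0.03,-0.019],[-0.038,0.06,-0.038],[-0.057,0.09,-0.057],[-0.076,0.12,-0.076],[-0.095,0.15,-0.095]], spin=[0,0,0,0,0], grip=[0,0,0,0,0])

```text
time_s: 2.45
tcp_pos: [0.4239, -0.0537, 0.534]
ee_rot: [[-0.964, -0.267, 0.001], [-0.267, 0.964, 0.0], [-0.002, -0.0, -1.0]]
wrist_force: [0.8, -0.8, 0.3]
gripper_width: 1.002
gripper_force: 0.0
```

Request:
servo_tool(slide=[[-0.019,0.03,-0.019],[-0.038,0.06,-0.038],[-0.057,0.09,-0.057],[-0.076,0.12,-0.076],[-0.095,0.17,-0.095]], spin=[0,0,0,0,0], grip=[0,0,0,0,0])

```text
time_s: 2.87
tcp_pos: [0.4695, 0.1211, 0.6239]
ee_rot: [[-0.964, -0.266, 0.002], [-0.266, 0.964, 0.0], [-0.002, -0.0, -1.0]]
wrist_force: [0.6, -0.7, -0.0]
gripper_width: 1.003
gripper_force: 0.0
```

Request:
servo_tool(slide=[[-0.04,0,-0.01],[-0.08,0,-0.02],[-0.12,0,-0.03],[-0.16,0,-0.04],[-0.2,0,-0.05]], spin=[0,0,0,0,0], grip=[0,0,0,0,0])

```text
time_s: 3.28
tcp_pos: [0.6195, 0.1612, 0.6451]
ee_rot: [[-0.964, -0.265, 0.01], [-0.265, 0.964, -0.002], [-0.009, -0.005, -1.0]]
wrist_force: [6.3, -16.3, 37.2]
gripper_width: 1.0
gripper_force: 0.0
```

```bash
python3 -c "
from station import *
s=sense();print(s['joints'],s['tcp_pos'])"
```

```text
[  29.22001372   34.97068382   80.69103187    0.54753108 -135.26800253
 -103.43975485] [0.61949689 0.16124949 0.64510773]
```

Request:
servo_tool(slide=[[0,0,0],[0,0,0],[0,0,0],[0,0,0],[0,0,0]], spin=[0,0,0,0,0], grip=[0,0,0,0,0])

```text
time_s: 3.7
tcp_pos: [0.6175, 0.1608, 0.6488]
ee_rot: [[-0.964, -0.267, 0.018], [-0.267, 0.964, 0.004], [-0.018, -0.001, -1.0]]
wrist_force: [0.3, -0.6, -0.6]
gripper_width: 1.001
gripper_force: 0.0
```

```bash
python3 -c "
from station import *
s=sense();print(s['joints'],s['tcp_pos'],s['ee_rot'],s['wrist_force'])"
```

```text
[  29.22991389   34.58487946   80.65722905    0.41263697 -135.06641392
 -103.47211237] [0.61750111 0.16078035 0.64884501] [[-9.63639874e-01 -2.66611342e-01  1.77928606e-02]
 [-2.66580489e-01  9.63803821e-01  4.12755654e-03]
 [-1.82492805e-02 -7.65751430e-04 -9.99833175e-01]] [ 0.25398444 -0.58325747 -0.62639842]
```

Request:
servo_tool(slide=[[-0.04,0,0],[-0.08,0,0],[-0.12,0,0],[-0.16,0,0],[-0.2,0,0]], spin=[0,0,0,0,0], grip=[0,0,0,0,0])

```text
time_s: 4.12
tcp_pos: [0.6932, 0.1831, 0.5826]
ee_rot: [[-0.963, -0.267, 0.038], [-0.267, 0.964, 0.007], [-0.038, -0.003, -0.999]]
wrist_force: [0.0, 0.6, 0.5]
gripper_width: 1.0
gripper_force: 0.0
```

```bash
python3 -c "
from station import *
s=sense();print(s['joints'],s['tcp_pos'],s['ee_rot'],s['wrist_force'])"
```

```text
[  27.93778685   40.51200026   80.65483612    0.84885874 -128.03449197
 -101.92160996] [0.69324308 0.1830608  0.58256585] [[-0.96299164 -0.26685057  0.03791943]
 [-0.26678388  0.96373167  0.00690127]
 [-0.03838576 -0.00347043 -0.99925697]] [0.0254832  0.56785606 0.47812729]
```

Request:
servo_tool(slide=[[0.03,0,0],[0.06,0,0],[0.09,0,0],[0.09,0,0],[0.09,0,0]], spin=[0,0,0,0,0], grip=[0,0,0,0,0])

```text
time_s: 4.53
tcp_pos: [0.6027, 0.157, 0.5829]
ee_rot: [[-0.963, -0.267, 0.041], [-0.267, 0.964, 0.008], [-0.041, -0.004, -0.999]]
wrist_force: [-0.4, 0.1, 1.6]
gripper_width: 0.998
gripper_force: 0.0
```

```bash
python3 -c "
from station import *
s=sense();print(s['joints'],s['tcp_pos'],s['ee_rot'],s['wrist_force'])"
```

```text
[  29.83495075   21.56030585   46.21911673    0.85011606 -112.40900435
 -104.01547886] [0.60273432 0.15703187 0.58289118] [[-0.96287831 -0.26682842  0.0408406 ]
 [-0.26674369  0.96373745  0.00761063]
 [-0.04139035 -0.00356586 -0.99913669]] [-0.406463    0.0850203   1.56292269]
```

```bash
cat >> h.py <<'E'
from scipy.spatial.transform import Rotation as Ro
def plan(wps, R=None, p=None):
    """wps: list of (world target, spin of that call). Prints last-row slide per call (tool axes)."""
    s=sense(); R=np.array(s["ee_rot"]) if R is None else R; p=np.array(s["tcp_pos"]) if p is None else np.array(p)
    for t,sp in wps:
        d=R.T@(np.array(t)-p); print("slide",np.round(d,3),"per row",np.round(d/5,4),"len",round(float(np.linalg.norm(d)),3),"spin",sp)
        p=np.array(t); R=R@Ro.from_euler("z",sp,degrees=True).as_matrix()
E
python3 - <<'E'
from h import *
plan([((.54,-.03,.59),-35),((.45,-.2,.59),-35),((.32,-.34,.6),-35),((.15,-.43,.6),-35),((-.03,-.49,.6),-35)])
E
```

```text
slide [ 0.11  -0.164 -0.011] per row [ 0.022  -0.0327 -0.0022] len 0.197 spin -35
slide [ 0.188 -0.039 -0.005] per row [ 0.0377 -0.0078 -0.001 ] len 0.192 spin -35
slide [ 0.15   0.118 -0.016] per row [ 0.0299  0.0236 -0.0033] len 0.191 spin -35
slide [-0.009  0.192 -0.008] per row [-0.0017  0.0384 -0.0015] len 0.192 spin -35
slide [-0.139  0.129 -0.008] per row [-0.0277  0.0258 -0.0016] len 0.19 spin -35
```

Request:
servo_tool(slide=[[0.022,-0.033,-0.002],[0.044,-0.066,-0.004],[0.066,-0.099,-0.006],[0.088,-0.132,-0.008],[0.11,-0.165,-0.01]], spin=[-7,-14,-21,-28,-35], grip=[0,0,0,0,0])

```text
time_s: 4.95
tcp_pos: [0.5445, -0.0303, 0.5865]
ee_rot: [[-0.631, -0.774, 0.039], [-0.775, 0.632, 0.007], [-0.03, -0.026, -0.999]]
wrist_force: [1.8, -0.3, 0.9]
gripper_width: 1.002
gripper_force: 0.0
```

Request:
servo_tool(slide=[[0.038,-0.008,-0.001],[0.076,-0.016,-0.002],[0.114,-0.024,-0.003],[0.152,-0.032,-0.004],[0.19,-0.04,-0.005]], spin=[-7,-14,-21,-28,-35], grip=[0,0,0,0,0])

```text
time_s: 5.37
tcp_pos: [0.4565, -0.1981, 0.5873]
ee_rot: [[-0.097, -0.994, 0.039], [-0.995, 0.098, 0.006], [-0.01, -0.038, -0.999]]
wrist_force: [1.1, -0.2, 0.5]
gripper_width: 1.004
gripper_force: 0.0
```

Request:
servo_tool(slide=[[0.03,0.024,-0.003],[0.06,0.048,-0.006],[0.09,0.072,-0.009],[0.12,0.096,-0.012],[0.15,0.12,-0.015]], spin=[-7,-14,-21,-28,-35], grip=[0,0,0,0,0])

```text
time_s: 5.78
tcp_pos: [0.3278, -0.3283, 0.5963]
ee_rot: [[0.447, -0.894, 0.039], [-0.895, -0.447, 0.005], [0.013, -0.037, -0.999]]
wrist_force: [1.0, -0.5, 0.5]
gripper_width: 1.002
gripper_force: 0.0
```

Request:
servo_tool(slide=[[-0.002,0.038,-0.002],[-0.004,0.076,-0.004],[-0.006,0.114,-0.006],[-0.008,0.152,-0.008],[-0.01,0.19,-0.01]], spin=[-7,-14,-21,-28,-35], grip=[0,0,0,0,0])

```text
time_s: 6.2
tcp_pos: [0.1638, -0.3984, 0.5994]
ee_rot: [[0.846, -0.532, 0.038], [-0.532, -0.847, 0.004], [0.03, -0.023, -0.999]]
wrist_force: [0.5, -0.8, 0.8]
gripper_width: 0.999
gripper_force: 0.0
```

```bash
python3 - <<'E'
from h import *
np.set_printoptions(precision=3,suppress=True)
s=sense();print(s['time_s'],s['joints'],s['tcp_pos'],s['ee_rot'],s['wrist_force'])
plan([((-.03,-.49,.6),-35)])
E
```

```text
6.2 [ -47.101    0.465   22.753   -1.861 -110.95   104.258] [ 0.164 -0.398  0.599] [[ 0.846 -0.532  0.038]
 [-0.532 -0.847  0.004]
 [ 0.03  -0.023 -0.999]] [ 0.504 -0.784  0.806]
slide [-0.115  0.181 -0.008] per row [-0.023  0.036 -0.002] len 0.214 spin -35
```

```bash
python3 - <<'E'
from h import *
plan([((.03,-.47,.66),-18),((-.10,-.48,.72),-18)])
E
```

```text
slide [-0.073  0.13  -0.066] per row [-0.0147  0.0261 -0.0132] len 0.163 spin -18
slide [-0.121  0.041 -0.065] per row [-0.0243  0.0081 -0.013 ] len 0.144 spin -18
```

Request:
servo_tool(slide=[[-0.015,0.026,-0.013],[-0.03,0.052,-0.026],[-0.045,0.078,-0.039],[-0.06,0.104,-0.052],[-0.075,0.13,-0.065]], spin=[-4,-8,-12,-15,-18], grip=[0,0,0,0,0])

```text
time_s: 6.62
tcp_pos: [0.0282, -0.4683, 0.6594]
ee_rot: [[0.968, -0.247, 0.037], [-0.247, -0.969, 0.003], [0.035, -0.012, -0.999]]
wrist_force: [0.2, -0.6, 0.6]
gripper_width: 1.0
gripper_force: 0.0
```

Request:
servo_tool(slide=[[-0.024,0.008,-0.013],[-0.048,0.016,-0.026],[-0.072,0.024,-0.039],[-0.096,0.032,-0.052],[-0.12,0.04,-0.065]], spin=[-4,-8,-12,-15,-18], grip=[0,0,0,0,0])

```text
time_s: 7.03
tcp_pos: [-0.1004, -0.4765, 0.7196]
ee_rot: [[0.997, 0.064, 0.036], [0.064, -0.998, 0.003], [0.036, -0.0, -0.999]]
wrist_force: [0.6, -0.8, 1.5]
gripper_width: 1.0
gripper_force: 0.0
```

Request:
servo_tool(slide=[[0,0,0],[0,0,0],[0,0,0],[0,0,0],[0,0,0]], spin=[-7,-14,-21,-28,-35], grip=[0,0,0,0,0])

```text
time_s: 7.45
tcp_pos: [-0.0379, -0.4634, 0.7427]
ee_rot: [[0.908, 0.392, 0.151], [0.383, -0.92, 0.087], [0.173, -0.022, -0.985]]
wrist_force: [-0.3, 0.4, 1.2]
gripper_width: 1.0
gripper_force: 0.0
```

```bash
python3 - <<'E'
from h import *
np.set_printoptions(precision=3,suppress=True)
s=sense();print(s['time_s'],s['joints'],s['tcp_pos'],s['ee_rot'],s['wrist_force'])
E
```

```text
7.45 [ -81.649   21.598   80.656  -19.77  -151.371  177.414] [-0.038 -0.463  0.743] [[ 0.908  0.392  0.151]
 [ 0.383 -0.92   0.087]
 [ 0.173 -0.022 -0.985]] [-0.323  0.381  1.212]
```

Request:
servo_tool(slide=[[-0.023,-0.009,0.002],[-0.046,-0.018,0.004],[-0.069,-0.027,0.006],[-0.092,-0.036,0.008],[-0.115,-0.045,0.01]], spin=[-7,-14,-21,-28,-35], grip=[0,0,0,0,0])

```text
time_s: 7.87
tcp_pos: [-0.0234, -0.3933, 0.7653]
ee_rot: [[0.682, 0.688, 0.25], [0.656, -0.726, 0.206], [0.323, 0.024, -0.946]]
wrist_force: [-0.1, -0.2, 0.8]
gripper_width: 0.999
gripper_force: 0.0
```

```bash
python3 - <<'E'
from h import *
np.set_printoptions(precision=3,suppress=True)
s=sense();print(s['time_s'],s['joints'],s['tcp_pos'],s['ee_rot'],s['wrist_force'])
E
```

```text
7.8667 [ -88.295   16.315   80.657  -47.91  -159.83   177.414] [-0.023 -0.393  0.765] [[ 0.682  0.688  0.25 ]
 [ 0.656 -0.726  0.206]
 [ 0.323  0.024 -0.946]] [-0.106 -0.227  0.832]
```

```bash
python3 - <<'E'
from h import *
plan([((-.12,-.46,.66),30),((-.26,-.54,.60),0)])
E
```

```text
slide [-0.144 -0.021  0.062] per row [-0.0287 -0.0041  0.0124] len 0.158 spin 30
slide [-0.165  0.049  0.005] per row [-0.0329  0.0099  0.0011] len 0.172 spin 0
```

Request:
servo_tool(slide=[[-0.028,-0.004,0.012],[-0.056,-0.008,0.024],[-0.084,-0.012,0.036],[-0.112,-0.016,0.048],[-0.145,-0.02,0.062]], spin=[6,12,18,24,30], grip=[0,0,0,0,0])

```text
time_s: 8.28
tcp_pos: [-0.1113, -0.4645, 0.6767]
ee_rot: [[0.937, 0.238, 0.256], [0.188, -0.96, 0.205], [0.295, -0.144, -0.945]]
wrist_force: [0.9, -0.9, 0.1]
gripper_width: 0.997
gripper_force: 0.0
```

Request:
servo_tool(slide=[[-0.033,0.01,0.001],[-0.066,0.02,0.002],[-0.099,0.03,0.003],[-0.132,0.04,0.004],[-0.165,0.05,0.005]], spin=[0,0,0,0,0], grip=[0,0,0,0,0])

```text
time_s: 8.7
tcp_pos: [-0.1955, -0.5315, 0.6386]
ee_rot: [[0.931, 0.203, 0.303], [0.139, -0.965, 0.222], [0.338, -0.165, -0.927]]
wrist_force: [0.3, -0.3, 0.5]
gripper_width: 1.002
gripper_force: 0.0
```

```bash
python3 - <<'E'
from h import *
np.set_printoptions(precision=3,suppress=True)
s=sense();print(s['time_s'],s['joints'],s['tcp_pos'],s['ee_rot'],s['wrist_force'])
E
```

```text
8.7 [-103.31    32.182   80.656  -31.326 -152.053  177.409] [-0.196 -0.531  0.639] [[ 0.931  0.203  0.303]
 [ 0.139 -0.965  0.222]
 [ 0.338 -0.165 -0.927]] [ 0.327 -0.274  0.548]
```

Request:
servo_tool(slide=[[-0.016,0.01,0.01],[-0.032,0.02,0.02],[-0.048,0.03,0.03],[-0.064,0.04,0.04],[-0.08,0.05,0.05]], spin=[-7,-14,-21,-28,-35], grip=[0,0,0,0,0])

```text
time_s: 9.12
tcp_pos: [-0.1418, -0.5299, 0.6424]
ee_rot: [[0.749, 0.507, 0.426], [0.406, -0.86, 0.309], [0.523, -0.058, -0.85]]
wrist_force: [0.6, -0.8, 0.6]
gripper_width: 1.0
gripper_force: 0.0
```

```bash
python3 - <<'E'
from h import *
np.set_printoptions(precision=3,suppress=True)
s=sense();print(s['time_s'],s['joints'],s['tcp_pos'],s['ee_rot'],s['wrist_force'])
E
```

```text
9.1167 [-104.961   31.065   80.657  -54.116 -155.813  177.409] [-0.142 -0.53   0.642] [[ 0.749  0.507  0.426]
 [ 0.406 -0.86   0.309]
 [ 0.523 -0.058 -0.85 ]] [ 0.566 -0.793  0.618]
```

```bash
python3 - <<'E'
from h import *
plan([((.05,-.54,.62),-10),((.23,-.47,.59),-25),((.38,-.35,.55),-25),((.47,-.18,.51),-25),((.49,.02,.48),-25),((.45,.2,.45),-25)])
E
```

```text
slide [0.128 0.107 0.098] per row [0.0256 0.0215 0.0195] len 0.193 spin -10
slide [0.14  0.058 0.124] per row [0.0279 0.0116 0.0248] len 0.195 spin -25
slide [0.129 0.06  0.135] per row [0.0258 0.012  0.027 ] len 0.196 spin -25
slide [0.143 0.051 0.125] per row [0.0286 0.0102 0.025 ] len 0.196 spin -25
slide [0.167 0.066 0.096] per row [0.0333 0.0133 0.0192] len 0.203 spin -25
slide [0.153 0.085 0.064] per row [0.0307 0.017  0.0128] len 0.187 spin -25
```

Request:
servo_tool(slide=[[0.026,0.021,0.02],[0.052,0.042,0.04],[0.078,0.064,0.059],[0.104,0.086,0.078],[0.128,0.107,0.098]], spin=[0,0,-3,-6,-10], grip=[0,0,0,0,0])

```text
time_s: 9.53
tcp_pos: [0.0553, -0.5495, 0.6427]
ee_rot: [[0.653, 0.625, 0.428], [0.539, -0.78, 0.317], [0.532, 0.023, -0.846]]
wrist_force: [-0.5, -0.8, -0.2]
gripper_width: 1.001
gripper_force: 0.0
```

Request:
servo_tool(slide=[[0.028,0.012,0.025],[0.056,0.023,0.05],[0.084,0.035,0.074],[0.112,0.047,0.099],[0.14,0.058,0.124]], spin=[-5,-10,-15,-20,-25], grip=[0,0,0,0,0])

```text
time_s: 9.95
tcp_pos: [0.2237, -0.5149, 0.6861]
ee_rot: [[0.343, 0.839, 0.422], [0.786, -0.503, 0.361], [0.515, 0.208, -0.832]]
wrist_force: [0.2, -2.3, -1.9]
gripper_width: 1.0
gripper_force: 0.0
```

Request:
servo_tool(slide=[[0.026,0.012,0.027],[0.052,0.024,0.054],[0.077,0.036,0.081],[0.103,0.048,0.108],[0.129,0.06,0.135]], spin=[-5,-10,-15,-20,-25], grip=[0,0,0,0,0])

```text
time_s: 10.37
tcp_pos: [0.3741, -0.3852, 0.735]
ee_rot: [[0.041, 0.916, 0.399], [0.881, -0.221, 0.418], [0.471, 0.335, -0.816]]
wrist_force: [1.1, -0.6, 0.6]
gripper_width: 1.0
gripper_force: 0.0
```

```bash
python3 - <<'E'
from h import *
np.set_printoptions(precision=3,suppress=True)
s=sense();print(s['time_s'],s['joints'],s['tcp_pos'],s['ee_rot'],s['wrist_force'])
plan([((.47,-.18,.51),-25),((.49,.02,.48),-25),((.45,.2,.45),-25)])
E
```

```text
10.3667 [ -54.021   22.933   80.658  -58.488 -138.174  177.409] [ 0.374 -0.385  0.735] [[ 0.041  0.916  0.399]
 [ 0.881 -0.221  0.418]
 [ 0.471  0.335 -0.816]] [ 1.092 -0.594  0.605]
slide [ 0.079 -0.033  0.308] per row [ 0.016 -0.007  0.061] len 0.319 spin -25
slide [0.163 0.036 0.116] per row [0.033 0.007 0.023] len 0.203 spin -25
slide [0.158 0.054 0.084] per row [0.032 0.011 0.017] len 0.187 spin -25
```

```bash
python3 - <<'E'
from h import *
plan([((.46,-.25,.63),5),((.50,-.10,.53),0),((.49,.08,.46),-20),((.43,.24,.42),-25)])
E
```

```text
slide [0.073 0.014 0.176] per row [0.0146 0.0027 0.0353] len 0.191 spin 5
slide [ 0.084 -0.038  0.16 ] per row [ 0.0168 -0.0075  0.032 ] len 0.185 spin 0
slide [ 0.118 -0.083  0.128] per row [ 0.0237 -0.0166  0.0257] len 0.193 spin -20
slide [ 0.142 -0.069  0.075] per row [ 0.0285 -0.0139  0.0151] len 0.175 spin -25
```

Request:
servo_tool(slide=[[0.015,0.003,0.035],[0.03,0.006,0.07],[0.044,0.009,0.106],[0.059,0.012,0.141],[0.074,0.014,0.176]], spin=[1,2,3,4,5], grip=[0,0,0,0,0])

```text
time_s: 10.78
tcp_pos: [0.4617, -0.2608, 0.6708]
ee_rot: [[0.139, 0.907, 0.397], [0.853, -0.314, 0.417], [0.503, 0.281, -0.818]]
wrist_force: [1.7, 1.1, -0.4]
gripper_width: 1.004
gripper_force: 0.0
```

Request:
servo_tool(slide=[[0.017,-0.008,0.032],[0.034,-0.015,0.064],[0.05,-0.023,0.096],[0.067,-0.03,0.128],[0.084,-0.038,0.16]], spin=[0,0,0,0,0], grip=[0,0,0,0,0])

```text
time_s: 11.2
tcp_pos: [0.501, -0.11, 0.5723]
ee_rot: [[0.138, 0.907, 0.398], [0.852, -0.314, 0.42], [0.506, 0.281, -0.816]]
wrist_force: [1.2, 0.6, 1.1]
gripper_width: 0.998
gripper_force: 0.0
```

Request:
servo_tool(slide=[[0.024,-0.017,0.026],[0.047,-0.033,0.051],[0.071,-0.05,0.077],[0.095,-0.066,0.103],[0.118,-0.083,0.128]], spin=[-4,-8,-12,-16,-20], grip=[0,0,0,0,0])

```text
time_s: 11.62
tcp_pos: [0.4924, 0.0705, 0.5055]
ee_rot: [[-0.184, 0.899, 0.398], [0.906, -0.002, 0.424], [0.382, 0.439, -0.814]]
wrist_force: [1.1, -0.0, -0.1]
gripper_width: 0.999
gripper_force: 0.0
```

```bash
python3 - <<'E'
from h import *
np.set_printoptions(precision=3,suppress=True)
s=sense();print(s['time_s'],s['joints'],s['tcp_pos'],s['ee_rot'],s['wrist_force'])
plan([((.43,.26,.40),-25)])
E
```

```text
11.6167 [ 15.947  -7.363   1.412 -18.707 -68.327 172.016] [0.492 0.071 0.506] [[-0.184  0.899  0.398]
 [ 0.906 -0.002  0.424]
 [ 0.382  0.439 -0.814]] [ 1.087 -0.021 -0.113]
slide [ 0.143 -0.103  0.141] per row [ 0.029 -0.021  0.028] len 0.226 spin -25
```

```bash
python3 - <<'E'
from h import *
plan([((.42,.23,.42),-20),((.37,.32,.40),-30),((.37,.32,.40),-35)])
E
```

```text
slide [ 0.125 -0.103  0.108] per row [ 0.025  -0.0206  0.0217] len 0.195 spin -20
slide [ 0.097 -0.022  0.035] per row [ 0.0193 -0.0044  0.0069] len 0.105 spin -30
slide [0. 0. 0.] per row [0. 0. 0.] len 0.0 spin -35
```

Request:
servo_tool(slide=[[0.025,-0.021,0.022],[0.05,-0.041,0.043],[0.075,-0.062,0.065],[0.1,-0.082,0.087],[0.125,-0.103,0.108]], spin=[-4,-8,-12,-16,-20], grip=[0,0,0,0,0])

```text
time_s: 12.03
tcp_pos: [0.419, 0.2302, 0.421]
ee_rot: [[-0.481, 0.782, 0.396], [0.85, 0.306, 0.428], [0.214, 0.543, -0.812]]
wrist_force: [0.5, 0.2, -0.5]
gripper_width: 1.0
gripper_force: 0.0
```

Request:
servo_tool(slide=[[0.019,-0.004,0.007],[0.038,-0.009,0.014],[0.058,-0.013,0.021],[0.077,-0.018,0.028],[0.097,-0.022,0.035]], spin=[-7,-14,-21,-28,-35], grip=[0,0,0,0,0])

```text
time_s: 12.45
tcp_pos: [0.3693, 0.3207, 0.4012]
ee_rot: [[-0.844, 0.364, 0.394], [0.519, 0.74, 0.429], [-0.135, 0.566, -0.813]]
wrist_force: [0.8, -0.1, -0.7]
gripper_width: 1.001
gripper_force: 0.0
```

```bash
python3 - <<'E'
from h import *
np.set_printoptions(precision=3,suppress=True)
s=sense();print(s['time_s'],s['joints'],s['tcp_pos'],s['ee_rot'],s['wrist_force'])
E
```

```text
12.45 [ 65.682 -13.067 -30.185  16.507 -39.868 165.593] [0.369 0.321 0.401] [[-0.844  0.364  0.394]
 [ 0.519  0.74   0.429]
 [-0.135  0.566 -0.813]] [ 0.776 -0.067 -0.687]
```

Request:
servo_tool(slide=[[-0.015,-0.003,0],[-0.03,-0.006,0],[-0.046,-0.009,0],[-0.061,-0.012,0],[-0.076,-0.015,0]], spin=[-7,-14,-21,-28,-35], grip=[0,0,0,0,0])

```text
time_s: 12.87
tcp_pos: [0.3672, 0.3081, 0.371]
ee_rot: [[-0.868, -0.09, 0.488], [0.135, 0.904, 0.406], [-0.477, 0.418, -0.773]]
wrist_force: [0.5, -0.2, 0.3]
gripper_width: 1.002
gripper_force: 0.0
```

```bash
python3 - <<'E'
from h import *
np.set_printoptions(precision=3,suppress=True)
s=sense();print(s['time_s'],s['joints'],s['tcp_pos'],s['ee_rot'],s['wrist_force'])
E
```

```text
12.8667 [ 66.234 -14.839 -42.727  34.103 -30.273 177.408] [0.367 0.308 0.371] [[-0.868 -0.09   0.488]
 [ 0.135  0.904  0.406]
 [-0.477  0.418 -0.773]] [ 0.532 -0.233  0.299]
```

```bash
python3 - <<'E'
from h import *
plan([((.37,.27,.37),35),((.39,.22,.36),35),((.42,.17,.34),35),((.46,.13,.30),34),((.526,.169,.227),0)])
E
```

```text
slide [-0.007 -0.035 -0.013] per row [-0.0014 -0.007  -0.0027] len 0.038 spin 35
slide [-0.045 -0.031 -0.003] per row [-0.009  -0.0062 -0.0006] len 0.055 spin 35
slide [-0.061  0.003  0.01 ] per row [-0.0122  0.0005  0.002 ] len 0.062 spin 35
slide [-0.049  0.035  0.034] per row [-0.0098  0.007   0.0068] len 0.069 spin 34
slide [0.012 0.012 0.104] per row [0.0024 0.0024 0.0209] len 0.106 spin 0
```

Request:
servo_tool(slide=[[-0.001,-0.007,-0.003],[-0.003,-0.014,-0.006],[-0.004,-0.021,-0.008],[-0.006,-0.028,-0.011],[-0.007,-0.035,-0.013]], spin=[7,14,21,28,35], grip=[0,0,0,0,0])

```text
time_s: 13.28
tcp_pos: [0.3705, 0.2695, 0.37]
ee_rot: [[-0.758, 0.434, 0.487], [0.636, 0.657, 0.405], [-0.144, 0.617, -0.774]]
wrist_force: [0.2, 0.3, 0.8]
gripper_width: 1.003
gripper_force: 0.0
```

Request:
servo_tool(slide=[[-0.009,-0.006,0],[-0.018,-0.012,-0.001],[-0.027,-0.018,-0.002],[-0.036,-0.025,-0.002],[-0.045,-0.031,-0.003]], spin=[7,14,21,28,35], grip=[0,0,0,0,0])

```text
time_s: 13.7
tcp_pos: [0.39, 0.2189, 0.3597]
ee_rot: [[-0.372, 0.79, 0.488], [0.898, 0.174, 0.404], [0.234, 0.588, -0.774]]
wrist_force: [-0.3, 0.1, 0.0]
gripper_width: 1.003
gripper_force: 0.0
```

Request:
servo_tool(slide=[[-0.012,0,0.002],[-0.024,0.001,0.004],[-0.036,0.002,0.006],[-0.049,0.002,0.008],[-0.061,0.003,0.01]], spin=[7,14,21,28,35], grip=[0,0,0,0,0])

```text
time_s: 14.12
tcp_pos: [0.4205, 0.1686, 0.3399]
ee_rot: [[0.147, 0.86, 0.489], [0.836, -0.373, 0.403], [0.529, 0.349, -0.774]]
wrist_force: [0.1, 1.0, 0.5]
gripper_width: 0.999
gripper_force: 0.0
```

Request:
servo_tool(slide=[[-0.01,0.007,0.007],[-0.02,0.014,0.014],[-0.03,0.021,0.02],[-0.04,0.028,0.027],[-0.049,0.035,0.034]], spin=[7,14,21,28,34], grip=[0,0,0,0,0])

```text
time_s: 14.53
tcp_pos: [0.4608, 0.1282, 0.3001]
ee_rot: [[0.602, 0.63, 0.49], [0.485, -0.776, 0.402], [0.634, -0.004, -0.773]]
wrist_force: [-0.5, 0.0, -0.5]
gripper_width: 0.999
gripper_force: 0.0
```

```bash
python3 - <<'E'
from h import *
np.set_printoptions(precision=3,suppress=True)
s=sense();print(s['time_s'],s['joints'],s['tcp_pos'],s['ee_rot'],s['wrist_force'])
R=np.array(s['ee_rot']); print("residual spin", np.degrees(np.arctan2(-R[2,1],-R[2,0])))
c=snap("scene","crop1.png",(150,120,220,220),2.5)
for d in tip_of("bottle","scene"): print(d["point"],d["conf"])
plan([((.526,.169,.227),0)])
E
```

```text
14.5333 [ 31.741  -9.144 -33.445 -10.66  -27.011 105.044] [0.461 0.128 0.3  ] [[ 0.602  0.63   0.49 ]
 [ 0.485 -0.776  0.402]
 [ 0.634 -0.004 -0.773]] [-0.496  0.037 -0.482]
residual spin 179.62064121099544
[0.5997, 0.2334, 0.0454] 0.97
[0.5663, 0.4177, 0.0005] 0.93
[0.6891, 0.4184, -0.0026] 0.82
[0.416, -0.009, 0.0041] 0.71
slide [0.014 0.009 0.104] per row [0.003 0.002 0.021] len 0.105 spin 0
```

View pics/crop1.png

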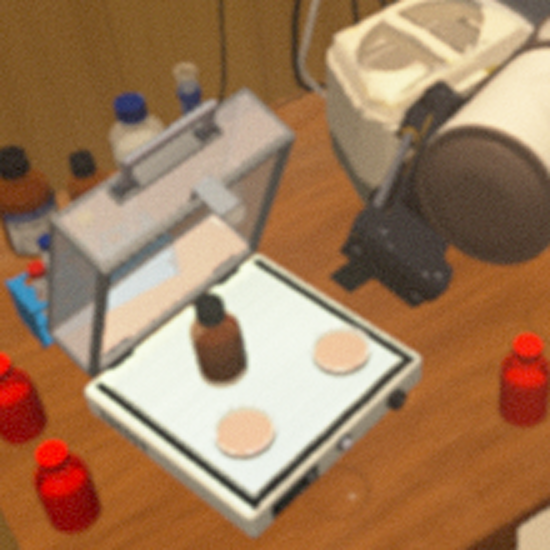

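```bash
python3 - <<'E'
from h import *
plan([((.43,.12,.33),-35),((.43,.13,.33),-35)])
E
```

```text
slide [-0.003 -0.014 -0.042] per row [-0.0006 -0.0028 -0.0085] len 0.045 spin -35
slide [ 0.008 -0.004  0.004] per row [ 0.0017 -0.0007  0.0008] len 0.01 spin -35
```

Request:
servo_tool(slide=[[-0.001,-0.003,-0.008],[-0.001,-0.006,-0.017],[-0.002,-0.009,-0.025],[-0.002,-0.011,-0.034],[-0.003,-0.014,-0.042]], spin=[-7,-14,-21,-28,-35], grip=[0,0,0,0,0])

```text
time_s: 15.05
tcp_pos: [0.4284, 0.1208, 0.3308]
ee_rot: [[0.12, 0.864, 0.489], [0.849, -0.345, 0.401], [0.515, 0.367, -0.775]]
wrist_force: [-0.8, 0.4, 0.1]
gripper_width: 1.002
gripper_force: 0.0
```

Request:
servo_tool(slide=[[0,0,0],[0,0,0],[0,0,0],[0,0,0],[0,0,0]], spin=[-7,-14,-21,-28,-35], grip=[0,0,0,0,0])

```text
time_s: 15.47
tcp_pos: [0.4285, 0.1209, 0.3304]
ee_rot: [[-0.397, 0.777, 0.489], [0.893, 0.204, 0.401], [0.212, 0.596, -0.775]]
wrist_force: [0.3, 0.9, 0.2]
gripper_width: 1.0
gripper_force: 0.0
```

Request:
servo_tool(slide=[[0,0,0],[0,0,0],[0,0,0],[0,0,0],[0,0,0]], spin=[-7,-14,-21,-28,-35], grip=[0,0,0,0,0])

```text
time_s: 15.88
tcp_pos: [0.4084, 0.1444, 0.3255]
ee_rot: [[-0.739, 0.426, 0.522], [0.647, 0.665, 0.373], [-0.188, 0.613, -0.767]]
wrist_force: [-0.0, -0.7, -0.3]
gripper_width: 1.002
gripper_force: 0.0
```

```bash
python3 - <<'E'
from h import *
np.set_printoptions(precision=3,suppress=True)
s=sense();print(s['time_s'],s['joints'],s['tcp_pos'],s['ee_rot'],s['wrist_force'])
E
```

```text
15.8833 [ 44.493 -18.583 -45.197  13.946 -24.5   177.44 ] [0.408 0.144 0.326] [[-0.739  0.426  0.522]
 [ 0.647  0.665  0.373]
 [-0.188  0.613 -0.767]] [-0.035 -0.664 -0.348]
```

Request:
servo_tool(slide=[[-0.026,0,0.001],[-0.052,0,0.003],[-0.078,0,0.004],[-0.104,0,0.006],[-0.13,0,0.007]], spin=[-7,-14,-21,-28,-35], grip=[0,0,0,0,0])

```text
time_s: 16.3
tcp_pos: [0.4347, 0.1562, 0.3005]
ee_rot: [[-0.805, 0.033, 0.592], [0.259, 0.918, 0.301], [-0.533, 0.395, -0.748]]
wrist_force: [-0.2, 0.5, 0.9]
gripper_width: 0.999
gripper_force: 0.0
```

```bash
python3 - <<'E'
from h import *
np.set_printoptions(precision=3,suppress=True)
s=sense();print(s['time_s'],s['joints'],s['tcp_pos'],s['ee_rot'],s['wrist_force'])
E
```

```text
16.3 [ 37.362 -13.782 -56.507  48.536  -9.245 177.441] [0.435 0.156 0.301] [[-0.805  0.033  0.592]
 [ 0.259  0.918  0.301]
 [-0.533  0.395 -0.748]] [-0.238  0.532  0.871]
```

```bash
python3 - <<'E'
from h import *
plan([((.49,.04,.40),25),((.53,.01,.41),-35)])
E
```

```text
slide [-0.128 -0.065 -0.077] per row [-0.0255 -0.0131 -0.0153] len 0.163 spin 25
slide [-0.05  -0.001  0.007] per row [-0.0101 -0.0002  0.0014] len 0.051 spin -35
```

Request:
servo_tool(slide=[[-0.025,-0.013,-0.015],[-0.05,-0.026,-0.03],[-0.076,-0.039,-0.045],[-0.102,-0.052,-0.06],[-0.128,-0.065,-0.077]], spin=[7,14,21,25,25], grip=[0,0,0,0,0])

```text
time_s: 16.72
tcp_pos: [0.4554, 0.104, 0.3711]
ee_rot: [[-0.676, 0.383, 0.63], [0.653, 0.707, 0.271], [-0.342, 0.595, -0.728]]
wrist_force: [-0.4, 0.7, 0.1]
gripper_width: 0.997
gripper_force: 0.0
```

Request:
servo_tool(slide=[[-0.01,0,0.001],[-0.02,0,0.003],[-0.03,0,0.004],[-0.04,0,0.006],[-0.05,0,0.007]], spin=[-7,-14,-21,-28,-35], grip=[0,0,0,0,0])

```text
time_s: 17.13
tcp_pos: [0.4746, 0.1178, 0.3489]
ee_rot: [[-0.724, 0.012, 0.69], [0.211, 0.956, 0.205], [-0.657, 0.293, -0.695]]
wrist_force: [-0.4, 0.7, 0.8]
gripper_width: 0.995
gripper_force: 0.0
```

```bash
python3 - <<'E'
from h import *
np.set_printoptions(precision=3,suppress=True)
s=sense();print(s['time_s'],s['joints'],s['tcp_pos'],s['ee_rot'],s['wrist_force'])
E
```

```text
17.1333 [ 27.815 -13.994 -54.023  60.917  -9.259 177.44 ] [0.475 0.118 0.349] [[-0.724  0.012  0.69 ]
 [ 0.211  0.956  0.205]
 [-0.657  0.293 -0.695]] [-0.384  0.666  0.798]
```

```bash
cat > fk.py <<'E'
import numpy as np
from scipy.optimize import least_squares
from scipy.spatial.transform import Rotation as Ro
D=[([-49.698,22.089,.381,-.031,-68.409,-14.816],[.269,-.564,.246]),
([29.22,34.97,80.69,.5475,-135.268,-103.44],[.6195,.1612,.6451]),
([27.938,40.512,80.655,.849,-128.034,-101.922],[.69324,.18306,.58257]),
([29.835,21.560,46.219,.850,-112.409,-104.015],[.60273,.15703,.58289]),
([-47.101,.465,22.753,-1.861,-110.95,104.258],[.1638,-.3984,.5994]),
([-81.649,21.598,80.656,-19.77,-151.371,177.414],[-.038,-.463,.743]),
([-104.961,31.065,80.657,-54.116,-155.813,177.409],[-.142,-.530,.642]),
([15.947,-7.363,1.412,-18.707,-68.327,172.016],[.4924,.0705,.5055]),
([65.682,-13.067,-30.185,16.507,-39.868,165.593],[.3693,.3207,.4012]),
([31.741,-9.144,-33.445,-10.66,-27.011,105.044],[.4608,.1282,.3001]),
([27.815,-13.994,-54.023,60.917,-9.259,177.44],[.4746,.1178,.3489])]
r=lambda a,q: Ro.from_euler(a,q,degrees=True).as_matrix()
S=[1,-1,-1,1] # signs j3,j4,j5,j6 set by test
def fk(q,P,s):
    h,a1,d,L1,a3,L2,Lt=P
    R=r("z",q[0]); p=R@[a1,d,h]
    R=R@r("y",q[1]); p=p+R@[0,0,L1]
    R=R@r("y",-q[2]); p=p+R@[L2,0,a3]
    R=R@r("x",s[0]*q[3])@r("y",s[1]*q[4]); R=R@r("x",s[2]*q[5]); p=p+R@[Lt,0,0]
    return p,R
if __name__=="__main__":
    for s in [(a,-1,c) for a in(1,-1) for c in(1,-1)]:
        f=least_squares(lambda P:np.concatenate([fk(q,P,s)[0]-p for q,p in D]),[.1,0,-.16,.56,0,.43,.225])
        print(s,np.round(f.x,4),f.cost**.5, np.abs(f.fun).max(), np.round(fk(D[-1][0],f.x,s)[1],3).tolist())
E
python3 fk.py
```

```text
(1, -1, 1) [ 0.099   0.2132 -0.1296  0.3422  0.0422  0.3129  0.0037] 0.1894706670223476 0.12865583802667815 [[0.558, -0.235, -0.796], [0.454, -0.717, 0.53], [-0.695, -0.657, -0.293]]
(1, -1, -1) [ 0.099   0.2132 -0.1296  0.3422  0.0422  0.3129  0.0037] 0.1894706670223476 0.12865583802667815 [[0.558, -0.305, -0.771], [0.454, -0.666, 0.592], [-0.695, -0.68, -0.234]]
(-1, -1, 1) [ 0.2122  0.1025 -0.1418  0.4903 -0.0106  0.3476  0.2402] 0.1303861479850481 0.08048080230181004 [[0.69, 0.722, 0.053], [0.205, -0.124, -0.971], [-0.695, 0.68, -0.234]]
(-1, -1, -1) [ 0.2122  0.1025 -0.1418  0.4903 -0.0106  0.3476  0.2402] 0.1303861479850481 0.08048080230181004 [[0.69, 0.724, -0.012], [0.205, -0.211, -0.956], [-0.695, 0.657, -0.293]]
```

```bash
cat > fk2.py <<'E'
from fk import *
s=(-1,-1,-1)
def fk(q,P):
    h,a1,d,L1,a3,L2,Lt,w,v,bx,by=P
    R=r("z",q[0]); p=np.array([bx,by,0])+R@[a1,d,h]
    R=R@r("y",q[1]); p=p+R@[0,0,L1]
    R=R@r("y",-q[2]); p=p+R@[L2,0,a3]
    R=R@r("x",-q[3]); p=p+R@[0,w,0]; R=R@r("y",-q[4]); p=p+R@[0,0,v]
    R=R@r("x",-q[5]); p=p+R@[Lt,0,0]
    return p,R@np.array([[0,0,1],[-1,0,0],[0,-1,0.]])
if __name__=="__main__":
    f=least_squares(lambda P:np.concatenate([fk(q,P)[0]-p for q,p in D]),[.1,0,-.16,.56,0,.43,.225,0,0,0,0])
    print(np.round(f.x,4).tolist(),f.cost**.5,np.abs(f.fun).max()); print(np.round(f.fun.reshape(-1,3),3))
    print(np.round(fk(D[-1][0],f.x)[1],3))
E
python3 fk2.py
```

```text
[0.1597, -0.0003, 0.0002, 0.5654, 0.0003, 0.4221, 0.2814, -0.16, 0.0, -0.0, 0.0] 0.000534993281751891 0.00032268852476657894
[[-0.  0.  0.]
 [-0.  0.  0.]
 [ 0. -0. -0.]
 [ 0. -0.  0.]
 [-0.  0.  0.]
 [ 0. -0. -0.]
 [ 0.  0.  0.]
 [-0. -0.  0.]
 [ 0. -0. -0.]
 [ 0. -0. -0.]
 [ 0.  0. -0.]]
[[-0.724  0.012  0.69 ]
 [ 0.211  0.956  0.205]
 [-0.657  0.293 -0.695]]
```

```bash
cat > ik.py <<'E'
from fk2 import *
P=[0.1597,0,0,.5654,0,.4221,.2814,-.16,0,0,0]
lo=np.array([-179.8,-69.2,-61.2,-181.2,-171.1,-177.4]);hi=np.array([179.8,118.1,80.6,117.6,-9.2,177.4])
def orient(tilt,az,sgn=1):
    t,a=np.radians(tilt),np.radians(az); z=np.array([np.sin(t)*np.cos(a),np.sin(t)*np.sin(a),-np.cos(t)])
    y=sgn*np.array([-np.sin(a),np.cos(a),0]); return np.stack([np.cross(y,z),y,z],1)
def ik(p,R,q0):
    def f(q):
        pp,RR=fk(q,P); return np.concatenate([(pp-p)*5,Ro.from_matrix(RR.T@R).as_rotvec()])
    s=least_squares(f,np.clip(q0,lo+.1,hi-.1),bounds=(lo,hi),x_scale=30.); return s.x,np.linalg.norm(s.fun)
def axis_ok(p,tilt,az,q0): # both hand signs
    out=[]
    for sg in(1,-1):
        q,e=ik(p,orient(tilt,az,sg),q0)
        if e<2e-3: out.append((sg,np.round(q,0)))
    return out
E
python3 - <<'E'
from ik import *
g=np.array([.601,.2325,.106]); q0=[30,20,-30,30,-20,80]
for tilt in(46,42,38,34,30):
  for az in(-20,0,10,16,22,30,40,60):
    R=orient(tilt,az); res=[]
    for sg in(1,-1):
      for q00 in (q0,[35,20,-30,60,-20,-60],[20,20,-30,-60,-20,0]):
        p=g-.006*R[:,2]; q,e=ik(p,orient(tilt,az,sg),q00)
        if e<2e-3: res.append((sg,np.round(q).astype(int).tolist()))
    print(tilt,az,res[:3])
E
```

```text
46 -20 [(1, [29, 26, -48, 115, -37, 111]), (-1, [29, 26, -48, 115, -37, -69]), (-1, [29, 26, -48, 115, -37, -69])]
46 0 []
46 10 [(1, [6, 23, -35, -167, -14, 80]), (1, [6, 23, -35, -167, -14, 80])]
46 16 []
46 22 []
46 30 []
46 40 [(1, [21, 22, -17, -65, -15, -13]), (1, [21, 22, -17, -65, -15, -13]), (-1, [21, 22, -17, -65, -15, 167])]
46 60 [(1, [14, 25, -11, -63, -35, 4]), (1, [14, 25, -11, -63, -35, 4]), (1, [14, 25, -11, -63, -35, 4])]
42 -20 [(1, [29, 25, -47, 110, -33, 116]), (-1, [29, 25, -47, 110, -33, -64]), (-1, [29, 25, -47, 110, -33, -64])]
42 0 []
42 10 []
42 16 []
42 22 []
42 30 []
42 40 [(1, [27, 22, -19, -48, -12, -33]), (1, [27, 22, -19, -48, -12, -33]), (-1, [27, 22, -19, -48, -12, 147])]
42 60 [(1, [18, 25, -11, -55, -33, -6]), (1, [18, 25, -11, -55, -33, -6]), (1, [18, 25, -11, -55, -33, -6])]
38 -20 [(1, [30, 24, -46, 102, -29, 123]), (-1, [30, 24, -46, 102, -29, -57]), (-1, [30, 24, -46, 102, -29, -57])]
38 0 []
38 10 []
38 16 []
38 22 []
38 30 []
38 40 [(1, [31, 22, -21, -32, -11, -51]), (1, [31, 22, -21, -32, -11, -51]), (-1, [31, 22, -21, -32, -11, 129])]
38 
[... 170 characters left out ...]
91, -26, -48]), (-1, [32, 24, -44, 91, -26, -48])]
34 0 []
34 10 []
34 16 []
34 22 []
34 30 []
34 40 [(1, [33, 22, -23, -20, -12, -64]), (1, [33, 22, -23, -20, -12, -64]), (-1, [33, 22, -23, -20, -12, 116])]
34 60 [(1, [24, 24, -12, -39, -32, -24]), (1, [24, 24, -12, -39, -32, -24]), (1, [24, 24, -12, -39, -32, -24])]
30 -20 [(1, [35, 24, -42, 78, -25, 143]), (-1, [35, 24, -42, 78, -25, -37]), (-1, [35, 24, -42, 78, -25, -37])]
30 0 []
30 10 []
30 16 []
30 22 []
30 30 []
30 40 [(1, [34, 23, -23, -12, -15, -73]), (1, [34, 23, -23, -12, -15, -73]), (-1, [34, 23, -23, -12, -15, 107])]
30 60 [(1, [26, 24, -12, -32, -32, -32]), (1, [26, 24, -12, -32, -32, -32]), (1, [26, 24, -12, -32, -32, -32])]
```

```bash
cat > scan.py <<'E'
from ik import *
import sys
g=np.array([.601,.2325,.108])
seeds=[[30,20,-30,30,-20,80],[35,20,-30,60,-20,-60],[20,20,-30,-60,-20,0],[30,22,-45,100,-15,100],[5,22,-35,-150,-15,80],[25,22,-25,-30,-12,-40]]
for tilt in(50,46,42,38,34,30,26):
  row=[]
  for az in range(-20,50,6):
    R=orient(tilt,az); p=g-.006*R[:,2]
    row.append(min(ik(p,R,s)[1] for s in seeds)*1000)
  print(tilt,np.round(row).astype(int))
E
time python3 scan.py
```

```text
50 [ 10  81 149 109  31   0   0  15  11   0   0   0]
46 [  0  51 114 104  30   0  38  79  72  18   0   0]
42 [  0  19  76  98  29  24  82 135 112  46   0   0]
38 [  0   0  37  84  54  60 113 172 115  52   0   0]
34 [  0   0   0  37  74 108 150 139  92  39   0   0]
30 [  0   0   0   0  24  74 108  87  53  11   0   0]
26 [ 0  0  0  0  3 34 41 29  4  0  0  0]
real	0m31.529s
user	0m31.956s
sys	0m0.176s
```

```bash
cat > sim.py <<'E'
from ik import *
LO=np.array([-179.8,-69.2,-61.22,-181.2,-171.1,-177.44]);HI=np.array([179.8,118.1,80.655,117.58,-9.25,177.44])
def call(q,slide,spin,W=5.,n=5,reb=False):
    p0,R0=fk(q,P); q=np.array(q,float)
    for k in range(1,n+1):
        pt=p0+R0@(np.array(slide)*k/n); Rt=R0@r("z",spin*k/n)
        f=lambda x:(lambda a:np.concatenate([(a[0]-pt)*W,Ro.from_matrix(a[1].T@Rt).as_rotvec()]))(fk(x,P))
        q=least_squares(f,np.clip(q,LO+1e-3,HI-1e-3),bounds=(LO,HI),x_scale=30.).x
    return q
def show(q):
    p,R=fk(q,P); z=R[:,2]; return np.round(q,1).tolist(),np.round(p,3).tolist(),"tilt %.1f az %.1f"%(np.degrees(np.arccos(-z[2])),np.degrees(np.arctan2(z[1],z[0])))
E
python3 - <<'E'
from sim import *
q3=[44.493,-18.583,-45.197,13.946,-24.5,177.44]; q4=[37.362,-13.782,-56.507,48.536,-9.245,177.441]; q6=[27.815,-13.994,-54.023,60.917,-9.259,177.44]
print("true",show(q4));
for W in(1,2,3,5,8): print(W,show(call(q3,(-.13,0,.007),-35,W)))
print("true",show(q6))
for W in(1,2,3,5,8): print(W,show(call(call(q4,(-.128,-.065,-.077),25,W),(-.05,0,.007),-35,W)))
E
```

```text
true ([37.4, -13.8, -56.5, 48.5, -9.2, 177.4], [0.435, 0.156, 0.3], 'tilt 41.6 az 26.9')
1 ([39.8, -13.7, -56.9, 50.6, -9.3, 177.4], [0.426, 0.178, 0.299], 'tilt 41.4 az 29.0')
2 ([31.1, -11.9, -54.2, 55.6, -9.3, 177.4], [0.471, 0.135, 0.321], 'tilt 43.0 az 19.9')
3 ([26.4, -11.2, -53.1, 58.2, -9.3, 177.4], [0.49, 0.106, 0.33], 'tilt 43.7 az 15.0')
5 ([22.7, -10.9, -52.4, 60.2, -9.3, 177.4], [0.502, 0.082, 0.338], 'tilt 44.4 az 11.2')
8 ([21.2, -10.8, -52.2, 61.0, -9.3, 177.4], [0.506, 0.071, 0.342], 'tilt 44.7 az 9.7')
true ([27.8, -14.0, -54.0, 60.9, -9.3, 177.4], [0.475, 0.118, 0.348], 'tilt 46.0 az 16.5')
1 ([31.9, -13.9, -55.6, 61.4, -9.3, 177.4], [0.457, 0.148, 0.332], 'tilt 44.4 az 20.3')
2 ([22.8, -13.7, -52.6, 66.3, -9.3, 177.4], [0.494, 0.093, 0.37], 'tilt 47.9 az 11.4')
3 ([17.8, -13.6, -51.1, 68.8, -9.3, 177.4], [0.51, 0.058, 0.39], 'tilt 49.8 az 6.4')
5 ([13.8, -13.7, -49.9, 70.7, -9.3, 177.4], [0.519, 0.029, 0.405], 'tilt 51.2 az 2.6')
8 ([12.1, -13.8, -49.5, 71.4, -9.3, 177.4], [0.522, 0.016, 0.412], 'tilt 51.9 az 0.9')
```

```bash
nproc; cat > search.py <<'E'
from sim import *
from multiprocessing import Pool
import time,sys
q0=np.array([27.815,-13.994,-54.023,60.917,-9.259,177.44])
zt=orient(40,42)[:,2]
def run(x,n=2):
    q=q0
    for c in x.reshape(-1,4): 
        _,R=fk(q,P); q=call(q,R.T@c[:3],c[3],1.2,n)
    return q
def cost(x,n=2):
    q=run(x,n); p,R=fk(q,P); a=np.degrees(np.arccos(np.clip(R[:,2]@zt,-1,1)))
    bad=100*max(0,.2-p[2])+ 30*max(0,np.linalg.norm(p-[.46,.14,.33])-.35)
    return a+bad
def job(seed):
    g=np.random.default_rng(seed); best=None;t=time.time(); N=3
    def rnd():
        d=g.normal(size=(N,3)); d*=(g.uniform(0,.2,N)/np.linalg.norm(d,axis=1))[:,None]; return np.c_[d,g.choice([-35,-35,0,35],N)].ravel()
    while time.time()-t<110:
        x=rnd() if best is None or g.random()<.3 else best[1]+ g.normal(size=4*N)*np.tile([.03,.03,.03,6],N)
        x=x.reshape(N,4); 
        for c in x: c[:3]*=min(1,.2/np.linalg.norm(c[:3])); c[3]=np.clip(c[3],-35,35)
        x=x.ravel(); v=cost(x)
        if best is None or v<best[0]: best=(v,x)
    return best
if __name__=="__main__":
    with Pool() as po: R=sorted(po.map(job,range(po._processes)),key=lambda b:b[0])
    for v,x in R[:3]: print(v,np.round(x.reshape(-1,4),3).tolist(),show(run(x,5)))
E
OMP_NUM_THREADS=1 python3 search.py
```

```text
4
7.822264580216909 [[0.019, -0.005, -0.161, 35.0], [0.01, 0.123, -0.157, 32.064], [0.018, -0.071, 0.087, 30.395]] ([16.4, 3.4, -21.1, -17.4, -29.1, 164.1], [0.576, 0.052, 0.284], 'tilt 38.3 az 29.9')
8.325161458423196 [[0.019, -0.028, 0.003, 35.0], [0.121, 0.082, -0.137, 25.771], [-0.069, 0.073, -0.101, 30.637]] ([27.8, 12.1, -28.3, -5.3, -9.3, 151.5], [0.615, 0.149, 0.214], 'tilt 40.4 az 29.1')
8.740813661252927 [[-0.152, 0.056, 0.015, 20.684], [0.026, -0.097, -0.165, 15.631], [0.01, 0.106, -0.169, 35.0]] ([32.4, -17.9, -61.2, 28.2, -9.3, 134.8], [0.391, 0.056, 0.243], 'tilt 38.7 az 25.5')
```

```bash
cat > search2.py <<'E'
from search import *
X0=np.array([[0.019,-0.005,-0.161,35],[0.01,0.123,-0.157,32],[0.018,-0.071,0.087,30.4],[0,0,0,0]]).ravel()
def cost2(x,n=2,full=False):
    q=q0;bad=0;tr=[]
    for c in x.reshape(-1,4):
        _,R=fk(q,P); q=call(q,R.T@c[:3],c[3],1.2,n); p,R=fk(q,P); tr.append(show(q))
        bad+=200*max(0,.2-p[2])+200*max(0,p[0]-.56)+100*max(0,p[1]-.2)
    a=np.degrees(np.arccos(np.clip(R[:,2]@zt,-1,1)))
    return (a+bad,tr) if full else a+bad
def job(seed):
    g=np.random.default_rng(seed); best=(cost2(X0),X0); t=time.time(); N=4
    while time.time()-t<100:
        x=best[1]+g.normal(size=4*N)*np.tile([.04,.04,.04,8],N)*g.uniform(.2,1.3)
        x=x.reshape(N,4)
        for c in x: c[:3]*=min(1,.2/np.linalg.norm(c[:3])); c[3]=np.clip(c[3],-35,35)
        x=x.ravel(); v=cost2(x)
        if v<best[0]: best=(v,x)
    return best
if __name__=="__main__":
    with Pool() as po: R=sorted(po.map(job,range(4)),key=lambda b:b[0])
    for v,x in R[:2]:
        print(v,np.round(x.reshape(-1,4),3).tolist())
        for t in cost2(x,5,True)[1]: print("   ",t)
E
OMP_NUM_THREADS=1 python3 search2.py
```

```text
4.61575441532274 [[-0.104, -0.052, -0.135, 21.944], [-0.053, 0.08, -0.173, 35.0], [-0.196, 0.041, -0.001, 23.436], [-0.052, 0.132, 0.064, -35.0]]
    ([27.4, -21.7, -61.2, 38.9, -9.3, 177.4], [0.401, 0.036, 0.29], 'tilt 43.5 az 19.0')
    ([28.9, -20.3, -61.2, 11.9, -9.3, 167.9], [0.365, 0.012, 0.223], 'tilt 40.1 az 26.0')
    ([15.6, -45.9, -56.6, -14.8, -40.6, 177.4], [0.201, -0.056, 0.221], 'tilt 40.6 az 30.4')
    ([41.3, -51.2, -55.4, 5.8, -45.9, 177.4], [0.241, -0.028, 0.285], 'tilt 40.3 az 34.9')
7.962266425784651 [[0.023, 0.001, -0.178, 35.0], [0.004, 0.127, -0.155, 24.265], [-0.105, -0.1, 0.05, 35.0], [-0.076, 0.065, 0.063, -14.038]]
    ([27.0, -6.5, -47.4, 25.9, -9.3, 177.4], [0.505, 0.073, 0.285], 'tilt 40.9 az 20.8')
    ([29.7, 7.9, -35.6, -1.1, -9.3, 177.4], [0.558, 0.135, 0.203], 'tilt 37.3 az 30.0')
    ([20.9, -8.2, -37.9, -13.7, -24.0, 161.0], [0.453, 0.035, 0.254], 'tilt 37.3 az 30.0')
    ([45.0, -24.1, -49.6, 18.6, -29.5, 126.8], [0.377, 0.1, 0.316], 'tilt 37.3 az 30.0')
```

```bash
cat > greedy.py <<'E'
from sim import *
def horiz(R):
    a=np.degrees(np.arctan2(-R[2,1],R[2,0])) ; c=[a,a-180,a+180]; return c
def go(q,target,spin,step=.15,n=5):
    p,R=fk(q,P); d=R.T@(np.array(target)-p); L=np.linalg.norm(d); d=d*min(1,step/L); return call(q,d,spin,1.2,n),d
E
python3 - <<'E'
from greedy import *
q=np.array([27.815,-13.994,-54.023,60.917,-9.259,177.44])
for c in [[0.023,0.001,-0.178,35.0],[0.004,0.127,-0.155,24.265]]:
    p,R=fk(q,P); d=R.T@np.array(c[:3]); print("slide",np.round(d,3)); q=call(q,d,c[3],1.2); print(show(q))
g=np.array([.601,.2325,.108])
for k in range(9):
    p,R=fk(q,P); z=R[:,2]
    tgt=g-z*(.006+(.12 if k<5 else 0))
    h=sorted(horiz(R),key=lambda a:abs(a-0) if q[5]<100 else abs(a-90))[0]
    q,d=go(q,tgt,np.clip(h,-30,30)); p,R=fk(q,P); print(k,np.round(d,3),round(h),show(q),"err",np.round((p-tgt)*1000), "yz",round(R[2,1],2))
E
```

```text
slide [ 0.1   -0.051  0.14 ]
([27.0, -6.4, -47.3, 25.9, -9.3, 177.4], [0.506, 0.074, 0.285], 'tilt 40.9 az 20.8')
slide [ 0.134 -0.003  0.149]
([29.7, 8.0, -35.5, -1.1, -9.3, 177.4], [0.559, 0.136, 0.203], 'tilt 37.3 az 30.0')
0 [0.063 0.006 0.001] 94 ([35.5, 5.7, -38.9, 13.9, -9.3, 128.0], [0.545, 0.184, 0.226], 'tilt 36.4 az 31.7') err [ 10. -10.  18.] yz 0.48
1 [ 0.003 -0.016  0.013] 125 ([35.9, 6.4, -38.6, 11.8, -9.3, 99.8], [0.543, 0.188, 0.218], 'tilt 36.0 az 32.7') err [ 5. -5.  9.] yz 0.24
2 [-0.002 -0.008  0.006] -24 ([36.1, 6.7, -38.5, 10.8, -9.3, 124.6], [0.541, 0.19, 0.214], 'tilt 35.7 az 33.2') err [ 3. -3.  4.] yz 0.43
3 [ 0.001 -0.004  0.003] 132 ([36.2, 6.9, -38.4, 10.3, -9.3, 95.0], [0.541, 0.191, 0.212], 'tilt 35.6 az 33.4') err [ 1. -1.  2.] yz 0.17
4 [-0.001 -0.002  0.002] -17 ([36.3, 7.0, -38.3, 10.0, -9.3, 112.6], [0.54, 0.191, 0.211], 'tilt 35.6 az 33.5') err [ 1. -1.  1.] yz 0.33
5 [-0.    -0.001  0.121] 145 ([32.1, 21.7, -24.3, -15.8, -9.3, 111.5], [0.611, 0.216, 0.121], 'tilt 35.2 az 36.4') err [ 13. -15.   9.] yz 0.02
6 [-0.006 -0.02   0.006] 178 ([32.8, 21.8, -24.4, -17.5, -9.3, 82.6], [0.604, 0.224, 0.116], 'tilt 35.1 az 37.7') err [ 6. -6.  3.] yz -0.28
7 [-0.006 -0.006  0.002] 29 ([33.2, 21.9, -24.4, -18.2, -9.3, 54.3], [0.601, 0.228, 0.114], 'tilt 35.0 az 38.2') err [ 2. -3.  1.] yz -0.49
8 [-0.003 -0.001  0.001] 58 ([33.3, 21.9, -24.4, -18.4, -9.3, 24.4], [0.599, 0.229, 0.113], 'tilt 35.0 az 38.4') err [ 1. -1.  1.] yz -0.57
```

Request:
servo_tool(slide=[[0.02,-0.01,0.028],[0.04,-0.02,0.056],[0.06,-0.03,0.084],[0.08,-0.04,0.112],[0.1,-0.05,0.14]], spin=[7,14,21,28,35], grip=[0,0,0,0,0])

```text
time_s: 17.55
tcp_pos: [0.4747, 0.1149, 0.3167]
ee_rot: [[-0.617, 0.449, 0.646], [0.705, 0.68, 0.201], [-0.349, 0.579, -0.737]]
wrist_force: [-0.2, -0.8, -0.1]
gripper_width: 1.002
gripper_force: 0.0
```

```bash
cat >> h.py <<'E'
def st():
    s=sense(); R=np.array(s["ee_rot"]); z=R[:,2]
    print(round(s["time_s"],2),np.round(s["joints"],1),"p",np.round(s["tcp_pos"],4),"tilt %.1f az %.1f yz %.2f"%(np.degrees(np.arccos(-z[2])),np.degrees(np.arctan2(z[1],z[0])),R[2,1]),"F",np.round(s["wrist_force"],1),"w",round(float(s["gripper_width"]),2),round(float(s["gripper_force"]),1))
    return np.array(s["tcp_pos"]),R,np.array(s["joints"])
E
python3 - <<'E'
from h import *
from sim import call,show
p,R,q=st(); d=R.T@np.array([.004,.127,-.155]); print(np.round(d,3),np.round(d/5,4)); print(show(call(q,d,24,1.2)))
E
```

```text
17.55 [ 28.6 -11.7 -54.6  56.2  -9.2 146.8] p [0.4747 0.1149 0.3167] tilt 42.5 az 17.3 yz 0.58 F [-0.2 -0.8 -0.1] w 1.0 0.0
[ 0.141 -0.002  0.142] [ 0.0282 -0.0003  0.0285]
([26.9, 0.9, -54.8, 117.6, -9.4, 61.6], [0.464, 0.273, 0.239], 'tilt 39.4 az 13.7')
```

```bash
cat > dls.py <<'E'
from sim import *
def jac(q):
    p,R=fk(q,P); J=np.zeros((6,6))
    for i in range(6):
        e=np.zeros(6); e[i]=.01; a,B=fk(q+e,P); J[:3,i]=(a-p); J[3:,i]=Ro.from_matrix(B@R.T).as_rotvec()
    return J/np.radians(.01),p,R
def dcall(q,slide,spin,W=1.,lam=.05,it=10,reb=False):
    q=np.array(q,float); p0,R0=fk(q,P); S=np.diag([W]*3+[1]*3)
    for k in range(1,6):
        pt=p0+R0@(np.array(slide)*k/5); Rt=R0@r("z",spin*k/5)
        for _ in range(it):
            J,p,R=jac(q); e=np.r_[pt-p,Ro.from_matrix(Rt@R.T).as_rotvec()]
            A=S@J; dq=A.T@np.linalg.solve(A@A.T+lam**2*np.eye(6),S@e)
            q=np.clip(q+np.degrees(dq),LO,HI)
    return q
q3=[44.493,-18.583,-45.197,13.946,-24.5,177.44]; q4=[37.362,-13.782,-56.507,48.536,-9.245,177.441]; q6=[27.815,-13.994,-54.023,60.917,-9.259,177.44]; q7=[28.6,-11.7,-54.6,56.2,-9.2,146.8]
if __name__=="__main__":
    best=[]
    for W in(.5,1,2,4):
        for lam in(.02,.05,.1,.2):
            for it in(1,3,10,40):
                a=dcall(q3,(-.13,0,.007),-35,W,lam,it); b=dcall(q6,(.1,-.05,.14),35,W,lam,it); c=dcall(dcall(q4,(-.128,-.065,-.077),25,W,lam,it),(-.05,0,.007),-35,W,lam,it)
                ea,eb,ec=[np.abs(x-y).max() for x,y in((a,q4),(b,q7),(c,q6))]; best.append((ea+eb+ec,W,lam,it,ea,eb,ec))
    for b in sorted(best)[:6]: print(np.round(b,2))
E
python3 dls.py
```

```text
[25.51  0.5   0.2   3.   10.45  6.31  8.75]
[30.69  0.5   0.2  10.    3.03 12.26 15.4 ]
[37.82  0.5   0.2   1.   16.8  11.53  9.49]
[39.81  0.5   0.2  40.    3.3  27.23  9.28]
[49.33  1.    0.2   1.   22.4   8.86 18.07]
[60.88  0.5   0.1   1.   26.31 10.4  24.16]
```

```bash
sed -i 's/for W in(.5,1,2,4)/for W in(.25,.35,.5,.7)/; s/for lam in(.02,.05,.1,.2)/for lam in(.15,.2,.3,.5)/; s/for it in(1,3,10,40)/for it in(3,5,8,15)/' dls.py; time python3 dls.py
```

```text
[15.96  0.7   0.5  15.    3.08  5.53  7.36]
[18.75  0.5   0.3  15.    3.55  3.81 11.39]
[18.87  0.7   0.3   8.    2.41  5.1  11.36]
[19.38  0.7   0.3   5.    4.61  5.24  9.52]
[20.26  0.5   0.3   8.    5.59  5.8   8.87]
[21.68  0.7   0.3   3.    9.17  7.38  5.13]
real	0m41.720s
user	0m37.831s
sys	0m0.262s
```

```bash
cat > search3.py <<'E'
from dls import *
from multiprocessing import Pool
import time,sys
zt=orient(39,42)[:,2]
def roll(q,x,full=False):
    bad=0;tr=[]
    for c in x.reshape(-1,4):
        p,R=fk(q,P); q=dcall(q,R.T@c[:3],c[3],.7,.3,6); p,R=fk(q,P)
        bad+=300*max(0,.2-p[2])+300*max(0,p[0]-.54)+100*max(0,p[1]-.3); tr.append((np.round(R.T@c[:3],3).tolist(),show(q)))
    a=np.degrees(np.arccos(np.clip(R[:,2]@zt,-1,1)))
    return (a+bad,tr) if full else a+bad
def job(a):
    seed,q0,T,N=a; g=np.random.default_rng(seed); best=None; t=time.time()
    while time.time()-t<T:
        if best is None or g.random()<max(.1,1-2*(time.time()-t)/T):
            d=g.normal(size=(N,3)); d*=(g.uniform(0,.2,N)/np.linalg.norm(d,axis=1))[:,None]; x=np.c_[d,g.choice([-35,-35,0,35],N)]
        else: x=(best[1]+g.normal(size=4*N)*np.tile([.04,.04,.04,8],N)*g.uniform(.2,1.3)).reshape(N,4)
        for c in x: c[:3]*=min(1,.2/np.linalg.norm(c[:3])); c[3]=np.clip(c[3],-35,35)
        x=x.ravel(); v=roll(q0,x)
        if best is None or v<best[0]: best=(v,x)
    return best
if __name__=="__main__":
    from h import sense
    q0=np.array(sense()["joints"])
    for N in (3,5):
        with Pool() as po: R=sorted(po.map(job,[(i,q0,70,N) for i in range(4)]),key=lambda b:b[0])
        v,x=R[0]; print(v,np.round(x.reshape(-1,4),3).tolist())
        for t in roll(q0,x,True)[1]: print("   ",t)
E
OMP_NUM_THREADS=1 python3 search3.py; date
```

```text
13.597287075538917 [[-0.041, 0.105, -0.165, 29.533], [-0.176, 0.057, -0.077, 12.342], [0.088, -0.017, -0.034, 2.517]]
    ([0.115, -0.11, 0.121], ([35.4, -12.4, -60.0, 74.4, -11.7, 93.7], [0.425, 0.181, 0.29], 'tilt 40.5 az 17.9'))
    ([0.068, -0.183, -0.044], ([68.2, -16.2, -61.2, 74.0, -31.2, 55.0], [0.316, 0.295, 0.314], 'tilt 45.1 az 23.6'))
    ([-0.036, 0.045, 0.077], ([49.2, -12.2, -58.1, 82.3, -18.0, 58.1], [0.386, 0.282, 0.319], 'tilt 44.6 az 23.3'))
3.874479430778804 [[-0.052, 0.064, 0.167, -28.559], [-0.076, -0.183, -0.028, -30.767], [0.057, 0.067, -0.153, -33.647], [0.045, -0.166, -0.102, -11.902], [-0.124, -0.072, -0.068, -34.221]]
    ([-0.039, 0.113, -0.143], ([56.1, -19.6, -38.1, 39.3, -42.8, 177.4], [0.422, 0.189, 0.449], 'tilt 43.1 az 17.1'))
    ([0.087, -0.167, -0.066], ([89.0, -48.0, -58.5, 44.5, -70.3, 177.4], [0.301, 0.069, 0.368], 'tilt 43.8 az 16.6'))
    ([0.04, 0.04, 0.167], ([114.3, -44.7, -61.2, 44.5, -76.5, 177.4], [0.26, 0.168, 0.343], 'tilt 43.0 az 26.6'))
    ([0.111, -0.16, 0.044], ([135.4, -69.2, -61.2, 40.8, -104.4, 177.4], [0.328, 0.097, 0.309], 'tilt 40.5 az 32.6'))
    ([0.136, 0.076, -0.03], ([155.9, -58.4, -61.2, 32.6, -104.4, 177.4], [0.24, 0.201, 0.296], 'tilt 36.6 az 37.0'))
Sun Nov 29 19:24:49 UTC 2026
```

```bash
cat > a.py <<'E'
from dls import *
from h import sense
q0=np.array(sense()["joints"])
def go(q,t,sp):
    p,R=fk(q,P); d=np.array(t)-p; L=np.linalg.norm(d); d*=min(1,.2/L); return dcall(q,R.T@d,sp,.7,.3,6)
for (x,y,z) in [(.4,.2,.75),(.5,.25,.75),(.3,.1,.85),(.45,.05,.8),(.35,.3,.7)]:
    q=q0
    for k in range(3): q=go(q,(x,y,z),-9)
    print((x,y,z),show(q))
    for k in range(3): q=go(q,(x,y,z),-35); print("    ",show(q))
# option j6=-177 in place
q=q0
for k in range(9): q=go(q,(.475,.08,.36),35)
print("J6-",show(q))
for k in range(3): q=go(q,(.475,.08,.36),35); print("    ",show(q))
E
python3 a.py
```

```text
(0.4, 0.2, 0.75) ([75.8, -17.1, 2.8, 36.3, -85.2, 177.4], [0.359, 0.217, 0.728], 'tilt 43.4 az 16.7')
     ([103.9, -26.4, -10.1, 44.9, -99.8, 177.4], [0.269, 0.202, 0.691], 'tilt 44.1 az 16.6')
     ([161.2, -43.7, -13.1, 51.0, -148.3, 177.4], [0.306, 0.124, 0.688], 'tilt 44.1 az 17.1')
     ([179.8, -47.7, -7.2, 39.7, -171.1, 177.4], [0.353, 0.15, 0.686], 'tilt 43.0 az 8.1')
(0.5, 0.25, 0.75) ([64.6, -7.1, 8.4, 32.6, -75.4, 177.4], [0.445, 0.28, 0.714], 'tilt 44.0 az 15.9')
     ([78.0, -13.1, -6.0, 40.7, -76.4, 177.4], [0.37, 0.299, 0.669], 'tilt 45.4 az 15.2')
     ([87.4, -17.5, -15.1, 45.5, -79.0, 177.4], [0.323, 0.294, 0.639], 'tilt 47.2 az 14.7')
     ([96.8, -21.5, -21.8, 48.7, -84.0, 177.4], [0.285, 0.28, 0.619], 'tilt 48.9 az 14.5')
(0.3, 0.1, 0.85) ([97.3, -23.5, 14.5, 46.2, -110.9, 177.4], [0.289, 0.107, 0.824], 'tilt 43.1 az 17.1')
     ([147.7, -31.7, 5.8, 59.2, -142.8, 177.4], [0.266, 0.101, 0.801], 'tilt 43.1 az 17.2')
     ([179.8, -34.0, 7.8, 55.0, -169.8, 177.4], [0.277, 0.132, 0.802], 'tilt 43.0 az 12.1')
     ([179.8, -34.4, 9.1, 33.4, -171.1, 177.4], [0.252, 0.
[... 458 characters left out ...]
6, 176.3], [0.349, 0.299, 0.697], 'tilt 42.9 az 17.3')
     ([103.0, -19.3, -13.4, 43.6, -91.4, 177.4], [0.249, 0.299, 0.643], 'tilt 43.7 az 17.2')
     ([132.3, -29.7, -21.3, 43.6, -113.2, 177.4], [0.191, 0.227, 0.62], 'tilt 44.3 az 17.5')
     ([179.8, -48.3, -11.1, 37.4, -168.7, 177.4], [0.339, 0.159, 0.666], 'tilt 44.2 az 9.6')
J6- ([27.4, -13.1, -35.0, 8.5, -26.7, -118.7], [0.489, 0.054, 0.365], 'tilt 41.7 az 21.7')
     ([27.1, -12.9, -34.3, 6.9, -27.2, -151.9], [0.489, 0.054, 0.364], 'tilt 41.7 az 22.3')
     ([24.1, -12.1, -32.2, 1.1, -28.2, -177.4], [0.492, 0.042, 0.36], 'tilt 41.7 az 23.3')
     ([9.5, -8.2, -26.3, -20.3, -32.2, -177.4], [0.496, -0.016, 0.328], 'tilt 42.4 az 25.4')
```

```bash
cat > b.py <<'E'
from dls import *
from h import sense
import sys
def hz(R,q):  # spin so that tool y horizontal, staying inside j6
    a=np.degrees(np.arctan2(-R[2,1],-R[2,0])); c=[x for x in(a,a+180,a-180) if -170<q[5]-x<170]; return min(c,key=abs)
def go(q,t,sp,step=.19):
    p,R=fk(q,P); d=np.array(t)-p; L=np.linalg.norm(d); d*=min(1,step/max(L,1e-6)); return dcall(q,R.T@d,sp,.7,.3,6)
g=np.array([.601,.2325,.108])
if __name__=="__main__":
    for w1 in [(.5,.02,.33),(.5,-.05,.3),(.56,-.02,.3)]:
        q=np.array(sense()["joints"]); print(w1)
        for k in range(2): q=go(q,w1,0); print("  w1",show(q))
        for k in range(8):
            p,R=fk(q,P); back=[.12,.12,.08,.06,.06,.04,.02,0][k]; tgt=g-R[:,2]*(.006+back)
            q=go(q,tgt,np.clip(hz(R,q),-35,35),.1); p2,R2=fk(q,P); print("  ",back,show(q),np.round((p2-tgt)*1000),"yz %.2f"%R2[2,1])
E
python3 b.py
```

```text
(0.5, 0.02, 0.33)
  w1 ([23.9, -11.0, -52.2, 40.3, -9.2, 166.2], [0.486, 0.049, 0.306], 'tilt 42.0 az 14.9')
  w1 ([23.3, -10.4, -49.6, 34.6, -10.6, 172.3], [0.495, 0.038, 0.311], 'tilt 42.3 az 14.4')
   0.12 ([25.2, -6.1, -46.7, 36.6, -10.3, 134.0], [0.526, 0.072, 0.308], 'tilt 41.5 az 16.0') [   7. -139.  107.] yz 0.66
   0.12 ([27.4, -2.9, -44.7, 38.3, -10.3, 95.6], [0.545, 0.106, 0.303], 'tilt 40.5 az 17.6') [  24. -104.  100.] yz 0.50
   0.08 ([27.9, 1.7, -42.1, 37.7, -9.2, 60.5], [0.571, 0.128, 0.286], 'tilt 39.2 az 19.0') [ 23. -87. 112.] yz 0.16
   0.06 ([29.1, 5.2, -40.9, 41.1, -9.2, 41.3], [0.587, 0.154, 0.268], 'tilt 37.3 az 19.1') [ 25. -65. 108.] yz -0.00
   0.06 ([30.4, 7.4, -41.7, 49.1, -9.2, 31.9], [0.588, 0.184, 0.251], 'tilt 35.4 az 18.3') [ 25. -35.  91.] yz 0.01
   0.04 ([30.7, 10.5, -41.5, 56.2, -9.2, 23.8], [0.596, 0.207, 0.23], 'tilt 33.5 az 16.7') [ 21. -17.  84.] yz 0.01
   0.02 ([30.2, 13.9, -41.0, 62.8, -9.2, 16.0], [0.608, 0.223, 0.205], 'tilt 31.8 az 14.5') [21. -5. 76.] yz 0.02
   0 ([29.3, 17.0, -40.5, 69.1, -9.2, 8.2], [0.619, 0.233, 0.182], 'tilt 30.3
[... 1582 characters left out ...]
.   88.] yz 0.48
   0.08 ([30.4, 3.5, -41.4, 44.1, -13.5, 50.6], [0.575, 0.151, 0.279], 'tilt 36.4 az 14.5') [ 25. -70. 103.] yz 0.17
   0.06 ([30.9, 7.0, -41.8, 52.2, -11.2, 24.9], [0.586, 0.186, 0.257], 'tilt 35.3 az 15.4') [ 23. -36.  96.] yz -0.01
   0.06 ([30.6, 9.1, -43.7, 63.6, -9.2, 14.1], [0.582, 0.214, 0.235], 'tilt 33.9 az 15.7') [18. -8. 73.] yz -0.00
   0.04 ([29.5, 11.8, -43.6, 70.6, -9.2, 7.8], [0.591, 0.225, 0.214], 'tilt 32.6 az 13.2') [14. -1. 68.] yz 0.02
   0.02 ([28.3, 14.7, -43.0, 77.2, -9.2, 0.0], [0.602, 0.234, 0.193], 'tilt 31.5 az 10.8') [15.  4. 63.] yz 0.02
   0 ([26.7, 17.5, -42.3, 84.2, -9.2, -7.9], [0.613, 0.24, 0.172], 'tilt 30.6 az 8.4') [15.  8. 59.] yz 0.02
```

Request:
servo_tool(slide=[[-0.008,0.002,-0.009],[-0.016,0.004,-0.018],[-0.024,0.006,-0.027],[-0.032,0.007,-0.036],[-0.039,0.009,-0.043]], spin=[7,14,21,28,35], grip=[0,0,0,0,0])

```text
time_s: 17.97
tcp_pos: [0.475, 0.0849, 0.3687]
ee_rot: [[-0.248, 0.722, 0.647], [0.968, 0.151, 0.202], [0.048, 0.676, -0.736]]
wrist_force: [0.1, 0.5, 0.4]
gripper_width: 0.999
gripper_force: 0.0
```

Request:
servo_tool(slide=[[0,0,0],[0,0,0],[0,0,0],[0,0,0],[0,0,0]], spin=[7.1,14.2,21.3,28.4,35.5], grip=[0,0,0,0,0])

```text
time_s: 18.38
tcp_pos: [0.4752, 0.0848, 0.3679]
ee_rot: [[0.218, 0.731, 0.646], [0.876, -0.439, 0.201], [0.431, 0.522, -0.736]]
wrist_force: [-1.4, 0.0, 1.1]
gripper_width: 0.997
gripper_force: 0.0
```

Request:
servo_tool(slide=[[0,0,0],[0,0,0],[0,0,0],[0,0,0],[0,0,0]], spin=[7.1,14.2,21.3,28.4,35.5], grip=[0,0,0,0,0])

```text
time_s: 18.8
tcp_pos: [0.4752, 0.0848, 0.3679]
ee_rot: [[0.602, 0.469, 0.646], [0.458, -0.866, 0.201], [0.654, 0.175, -0.736]]
wrist_force: [-0.5, -0.3, 0.6]
gripper_width: 1.0
gripper_force: 0.0
```

Request:
servo_tool(slide=[[0,0,0],[0,0,0],[0,0,0],[0,0,0],[0,0,0]], spin=[7.1,14.2,21.3,28.4,35.5], grip=[0,0,0,0,0])

```text
time_s: 19.22
tcp_pos: [0.4752, 0.0848, 0.3679]
ee_rot: [[0.762, 0.032, 0.646], [-0.13, -0.971, 0.201], [0.634, -0.237, -0.736]]
wrist_force: [0.6, 0.2, 0.5]
gripper_width: 1.0
gripper_force: 0.0
```

Request:
servo_tool(slide=[[0,0,0],[0,0,0],[0,0,0],[0,0,0],[0,0,0]], spin=[7.1,14.2,21.3,28.4,35.5], grip=[0,0,0,0,0])

```text
time_s: 19.63
tcp_pos: [0.4752, 0.0848, 0.3679]
ee_rot: [[0.639, -0.417, 0.646], [-0.67, -0.715, 0.201], [0.379, -0.561, -0.736]]
wrist_force: [0.6, 0.0, -0.4]
gripper_width: 1.001
gripper_force: 0.0
```

Request:
servo_tool(slide=[[0,0,0],[0,0,0],[0,0,0],[0,0,0],[0,0,0]], spin=[7.1,14.2,21.3,28.4,35.5], grip=[0,0,0,0,0])

```text
time_s: 20.05
tcp_pos: [0.4752, 0.0848, 0.3679]
ee_rot: [[0.278, -0.71, 0.646], [-0.96, -0.193, 0.201], [-0.018, -0.677, -0.736]]
wrist_force: [-0.2, 0.4, -0.0]
gripper_width: 1.003
gripper_force: 0.0
```

Request:
servo_tool(slide=[[0,0,0],[0,0,0],[0,0,0],[0,0,0],[0,0,0]], spin=[7.1,14.2,21.3,28.4,35.5], grip=[0,0,0,0,0])

```text
time_s: 20.47
tcp_pos: [0.4752, 0.0848, 0.3679]
ee_rot: [[-0.186, -0.74, 0.646], [-0.894, 0.4, 0.201], [-0.407, -0.541, -0.736]]
wrist_force: [0.7, 0.1, 0.1]
gripper_width: 0.998
gripper_force: 0.0
```

Request:
servo_tool(slide=[[0,0,0],[0,0,0],[0,0,0],[0,0,0],[0,0,0]], spin=[7.1,14.2,21.3,28.4,35.5], grip=[0,0,0,0,0])

```text
time_s: 20.88
tcp_pos: [0.4752, 0.0848, 0.3678]
ee_rot: [[-0.581, -0.494, 0.646], [-0.496, 0.845, 0.201], [-0.645, -0.204, -0.736]]
wrist_force: [-1.1, -0.3, 0.2]
gripper_width: 1.0
gripper_force: 0.0
```

```bash
python3 - <<'E'
from h import *
from b import go,hz
from sim import show
p,R,q=st()
for tgt in [p,p+[-.05,.1,0],p+[0,.15,.05]]:
    x=q
    for k in range(4): x=go(x,tgt,35); print(show(x))
    print()
E
```

```text
20.88 [  33.7  -15.3  -43.5   29.3  -23.1 -112.1] p [0.4752 0.0848 0.3678] tilt 42.6 az 17.3 yz -0.20 F [-1.1 -0.3  0.2] w 1.0 0.0
([31.6, -14.7, -40.2, 23.0, -24.7, -139.3], [0.483, 0.071, 0.374], 'tilt 42.5 az 17.6')
([30.6, -14.4, -38.6, 19.7, -25.5, -170.2], [0.486, 0.065, 0.375], 'tilt 42.3 az 18.1')
([20.8, -11.7, -31.1, 1.3, -28.3, -177.4], [0.501, 0.015, 0.368], 'tilt 42.3 az 19.8')
([7.6, -8.3, -26.7, -20.0, -31.0, -177.4], [0.497, -0.036, 0.329], 'tilt 43.2 az 22.5')

([46.1, -16.8, -44.3, 39.6, -29.8, -165.2], [0.448, 0.158, 0.388], 'tilt 42.2 az 17.9')
([39.4, -16.0, -38.5, 26.6, -30.3, -177.4], [0.469, 0.118, 0.397], 'tilt 41.6 az 19.5')
([27.3, -13.4, -32.0, 6.0, -30.3, -177.4], [0.488, 0.056, 0.38], 'tilt 41.4 az 22.7')
([16.0, -10.7, -29.8, -14.6, -29.8, -177.4], [0.482, 0.014, 0.331], 'tilt 42.4 az 26.7')

([49.0, -10.1, -33.7, 38.1, -34.6, -164.7], [0.49, 0.221, 0.43], 'tilt 42.3 az 17.6')
([42.3, -9.4, -27.0, 26.4, -36.0, -177.4], [0.519, 0.179, 0.447], 'tilt 41.7 az 19.2')
([30.3, -7.6, -20.5, 8.5, -36.2, -177.4], [0.547, 0.108, 0.438], 'tilt 41.4 az 22.7')
([19.8, -6.4, -19.6, -8.6, -35.1, -177.4], [0.544, 0.054, 0.394], 'tilt 42.2 az 27.2')
```

```bash
python3 - <<'E'
from h import *
plan([((.42,.19,.40),35),((.40,.26,.40),35)])
E
```

```text
slide [-0.041  0.11  -0.038] per row [-0.0082  0.0219 -0.0076] len 0.123 spin 35
slide [0.021 0.07  0.001] per row [0.0041 0.014  0.0002] len 0.073 spin 35
```

Request:
servo_tool(slide=[[-0.008,0.022,-0.008],[-0.016,0.044,-0.015],[-0.024,0.066,-0.023],[-0.033,0.088,-0.03],[-0.041,0.11,-0.038]], spin=[7,14,21,28,35], grip=[0,0,0,0,0])

```text
time_s: 21.3
tcp_pos: [0.4225, 0.1848, 0.3977]
ee_rot: [[-0.741, -0.188, 0.645], [-0.072, 0.977, 0.202], [-0.667, 0.103, -0.738]]
wrist_force: [1.2, 0.6, 0.2]
gripper_width: 0.997
gripper_force: 0.0
```

Request:
servo_tool(slide=[[0.004,0.014,0],[0.008,0.028,0],[0.012,0.042,0],[0.016,0.056,0],[0.02,0.07,0]], spin=[7,14,21,28,35], grip=[0,0,0,0,0])

```text
time_s: 21.72
tcp_pos: [0.4436, 0.2015, 0.4186]
ee_rot: [[-0.799, 0.185, 0.573], [0.392, 0.882, 0.261], [-0.457, 0.433, -0.777]]
wrist_force: [0.6, 0.6, -0.5]
gripper_width: 1.001
gripper_force: 0.0
```

```bash
python3 - <<'E'
from h import *
p,R,q=st()
plan([(p+[-.05,.14,0],35)]); print(R.round(3))
E
```

```text
21.72 [  51.6  -15.1  -34.3   27.5  -38.3 -177.4] p [0.4436 0.2015 0.4186] tilt 39.0 az 24.5 yz 0.43 F [ 0.6  0.6 -0.5] w 1.0 0.0
slide [0.095 0.114 0.008] per row [0.019  0.0229 0.0016] len 0.149 spin 35
[[-0.799  0.185  0.573]
 [ 0.392  0.882  0.261]
 [-0.457  0.433 -0.777]]
```

Request:
servo_tool(slide=[[0.015,0.02,0.0],[0.03,0.04,0.0],[0.045,0.06,0.0],[0.06,0.08,0.0],[0.075,0.1,0.0]], spin=[7,14,21,28,35], grip=[0,0,0,0,0])

```text
time_s: 22.13
tcp_pos: [0.4895, 0.2067, 0.4389]
ee_rot: [[-0.707, 0.51, 0.49], [0.697, 0.621, 0.359], [-0.121, 0.596, -0.794]]
wrist_force: [0.0, -0.5, 0.3]
gripper_width: 1.001
gripper_force: 0.0
```

```bash
python3 - <<'E'
from h import *
p,R,q=st()
plan([(p+[-.05,.14,0],35)]); print(R.round(3))
E
```

```text
22.13 [  42.4   -8.9  -18.6    5.5  -43.1 -177.4] p [0.4895 0.2067 0.4389] tilt 37.4 az 36.2 yz 0.60 F [ 0.  -0.5  0.3] w 1.0 0.0
slide [0.133 0.061 0.026] per row [0.0266 0.0123 0.0052] len 0.149 spin 35
[[-0.707  0.51   0.49 ]
 [ 0.697  0.621  0.359]
 [-0.121  0.596 -0.794]]
```

Request:
servo_tool(slide=[[0.02,0.01,0.0],[0.04,0.02,0.0],[0.06,0.03,0.0],[0.08,0.04,0.0],[0.1,0.05,0.0]], spin=[5,10,15,18,20], grip=[0,0,0,0,0])

```text
time_s: 22.55
tcp_pos: [0.5225, 0.186, 0.4375]
ee_rot: [[-0.555, 0.699, 0.451], [0.823, 0.379, 0.424], [0.126, 0.607, -0.785]]
wrist_force: [0.5, -0.4, 0.2]
gripper_width: 1.0
gripper_force: 0.0
```

```bash
python3 - <<'E'
from h import *
from ik import ik,axis_ok
from b import hz
p,R,q=st(); z=R[:,2]; g=np.array([.601,.2325,.107]); sp=hz(R,q); print("spin to horizontal",sp)
R2=R@Ro.from_euler("z",sp,degrees=True).as_matrix()
for back in(.15,.06,0):
    x,e=ik(g-z*(.006+back),R2,[31,15,-25,-25,-15,-50]); print(back,np.round(x),e)
t=g-z*.156; print(t); plan([(p+[-.06,-.07,-.02],-34),(p+[-.05,-.08,-.06],-34),(t+[-.02,-.02,.03],sp+68)])
E
```

```text
22.55 [  32.7   -5.   -10.5   -8.9  -47.  -177.4] p [0.5225 0.186  0.4375] tilt 38.3 az 43.2 yz 0.61 F [ 0.5 -0.4  0.2] w 1.0 0.0
spin to horizontal -101.70780672528808
0.15 [ 28.   5. -26. -24. -24. -55.] 3.440443347584331e-10
0.06 [ 28.  15. -22. -32. -18. -47.] 4.904276680899721e-12
0 [ 28.  22. -19. -38. -15. -41.] 4.128725711095339e-12
[0.5305949  0.16630538 0.22946385]
slide [-0.027 -0.081 -0.041] per row [-0.0054 -0.0161 -0.0082] len 0.094 spin -34
slide [-0.004 -0.028  0.032] per row [-0.0008 -0.0056  0.0063] len 0.042 spin -34
slide [ 0.026 -0.014  0.127] per row [ 0.0053 -0.0028  0.0254] len 0.13 spin -33.70780672528808
```

Request:
servo_tool(slide=[[-0.005,-0.016,-0.008],[-0.011,-0.032,-0.016],[-0.016,-0.048,-0.025],[-0.022,-0.064,-0.033],[-0.027,-0.081,-0.041]], spin=[-6.8,-13.6,-20.4,-27.2,-34], grip=[0,0,0,0,0])

```text
time_s: 22.97
tcp_pos: [0.4611, 0.1154, 0.4171]
ee_rot: [[-0.853, 0.262, 0.451], [0.463, 0.779, 0.424], [-0.24, 0.57, -0.786]]
wrist_force: [0.1, -0.1, -0.4]
gripper_width: 1.0
gripper_force: 0.0
```

Request:
servo_tool(slide=[[-0.001,-0.006,0.006],[-0.002,-0.011,0.013],[-0.002,-0.017,0.019],[-0.003,-0.022,0.025],[-0.004,-0.028,0.032]], spin=[-6.8,-13.6,-20.4,-27.2,-34], grip=[0,0,0,0,0])

```text
time_s: 23.38
tcp_pos: [0.4719, 0.1059, 0.377]
ee_rot: [[-0.853, -0.26, 0.452], [-0.052, 0.904, 0.424], [-0.519, 0.338, -0.785]]
wrist_force: [-0.5, -0.1, -1.3]
gripper_width: 0.999
gripper_force: 0.0
```

Request:
servo_tool(slide=[[0.005,-0.003,0.025],[0.011,-0.006,0.051],[0.016,-0.008,0.076],[0.021,-0.011,0.102],[0.026,-0.014,0.127]], spin=[-6.8,-13.5,-20.2,-27,-33.7], grip=[0,0,0,0,0])

```text
time_s: 23.8
tcp_pos: [0.5105, 0.1466, 0.2577]
ee_rot: [[-0.566, -0.69, 0.451], [-0.545, 0.723, 0.424], [-0.619, -0.006, -0.786]]
wrist_force: [0.3, 0.3, 0.6]
gripper_width: 0.997
gripper_force: 0.0
```

```bash
python3 - <<'E'
from h import *
p,R,q=st(); z=R[:,2]; capture("top")
for c in ("top",):
    for n in("bottle","hood_edge"):
        for d in tip_of(n,c)[:3]: print(n,np.round(d["point"],3),round(d["conf"],2))
g=np.array([.601,.2325,.107]); plan([(g-z*.066,0),(g-z*.006,0)])
E
```

```text
23.8 [ 26.7   0.8 -26.4 -22.4 -27.6 -56.2] p [0.5105 0.1466 0.2577] tilt 38.2 az 43.2 yz -0.01 F [0.3 0.3 0.6] w 1.0 0.0
bottle [0.568 0.418 0.002] 0.86
bottle [ 0.42  -0.005  0.002] 0.79
bottle [0.688 0.421 0.003] 0.57
hood_edge [0.611 0.212 0.266] 0.64
slide [-0.007  0.     0.129] per row [-0.0014  0.0001  0.0258] len 0.129 spin 0
slide [-0.   -0.    0.06] per row [-0.0001 -0.      0.012 ] len 0.06 spin 0
```

Aligned; approach along the tool axis, then in.

Request:
servo_tool(slide=[[-0.001,0,0.026],[-0.003,0,0.052],[-0.004,0,0.077],[-0.006,0,0.103],[-0.007,0,0.129]], spin=[0,0,0,0,0], grip=[0,0,0,0,0])

```text
time_s: 24.37
tcp_pos: [0.5735, 0.2048, 0.1616]
ee_rot: [[-0.572, -0.685, 0.452], [-0.537, 0.729, 0.424], [-0.62, -0.0, -0.785]]
wrist_force: [0.4, 0.2, -0.1]
gripper_width: 1.006
gripper_force: 0.0
```

Request:
servo_tool(slide=[[0,0,0.012],[0,0,0.024],[0,0,0.036],[0,0,0.048],[0,0,0.059]], spin=[0,0,0,0,0], grip=[0,0,0,0,0])

```text
time_s: 24.78
tcp_pos: [0.5985, 0.2284, 0.1122]
ee_rot: [[-0.575, -0.684, 0.449], [-0.538, 0.729, 0.422], [-0.616, 0.001, -0.788]]
wrist_force: [1.0, 0.7, 0.5]
gripper_width: 1.0
gripper_force: 0.0
```

```bash
python3 - <<'E'
from h import *
p,R,q=st(); snap("scene","g1.png",(150,120,220,220),2.5)
E
```

```text
24.78 [ 28.2  22.2 -18.7 -37.8 -15.2 -41.3] p [0.5985 0.2284 0.1122] tilt 38.0 az 43.3 yz 0.00 F [1.  0.7 0.5] w 1.0 0.0
```

View pics/g1.png

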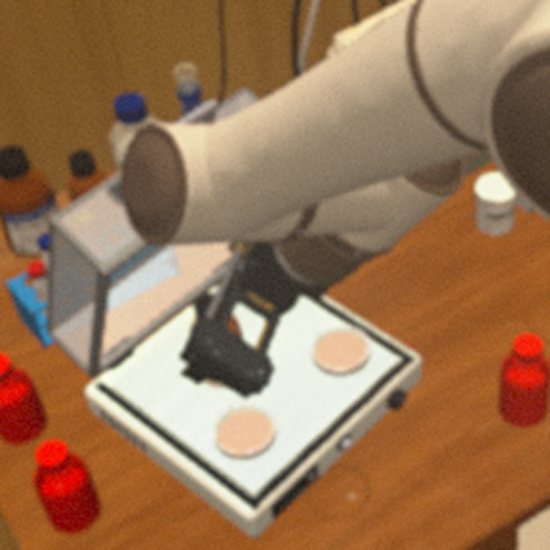

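Request:
servo_tool(slide=[[0,0,0.001],[0,0,0.001],[0,0,0.001],[0,0,0.001],[0,0,0.001]], spin=[0,0,0,0,0], grip=[1,1,1,1,1])

```text
time_s: 25.25
tcp_pos: [0.5983, 0.2283, 0.1114]
ee_rot: [[-0.576, -0.684, 0.448], [-0.539, 0.729, 0.422], [-0.615, 0.002, -0.788]]
wrist_force: [-0.2, -0.8, 0.2]
gripper_width: 0.708
gripper_force: 0.0
```

```bash
python3 - <<'E'
from h import *
from ik import ik
p,R,q=st(); z=R[:,2]
B=np.array([.558,-.012]); d=B-np.array([.601,.2325]); T=[p-z*.02+[0,0,.012],p-z*.17,np.r_[p[:2]+d,.20],np.r_[p[:2]+d,p[2]-.047]]
x=q
for t in T: x,e=ik(np.array(t),R,x); print(np.round(t,3),np.round(x),e)
plan([(t,0) for t in T])
E
```

```text
25.25 [ 28.1  22.2 -18.7 -37.8 -15.2 -41.2] p [0.5983 0.2283 0.1114] tilt 38.0 az 43.3 yz 0.00 F [-0.2 -0.8  0.2] w 0.71 0.0
[0.589 0.22  0.139] [ 29.  19. -20. -33. -16. -47.] 4.416389425264597e-15
[0.522 0.157 0.245] [ 27.   3. -26. -23. -26. -57.] 1.1217230949616752e-10
[ 0.555 -0.016  0.2  ] [ -2.  11. -17. -42. -41. -18.] 6.674373431644766e-13
[ 0.555 -0.016  0.064] [ -7.  24. -20. -58. -34.   6.] 5.696066387316915e-16
slide [-0.007  0.    -0.029] per row [-0.0015  0.     -0.0059] len 0.03 spin 0
slide [ 0.007 -0.    -0.141] per row [ 0.0015 -0.     -0.0281] len 0.141 spin 0
slide [ 0.102 -0.149 -0.022] per row [ 0.0204 -0.0297 -0.0044] len 0.182 spin 0
slide [ 0.083 -0.     0.107] per row [ 0.0167 -0.      0.0214] len 0.136 spin 0
```

Request:
servo_tool(slide=[[0,0,0],[0,0,0],[0,0,0],[0,0,0],[0,0,0]], spin=[0,0,0,0,0], grip=[1,1,1,1,1])

```text
time_s: 25.67
tcp_pos: [0.5983, 0.2286, 0.1112]
ee_rot: [[-0.576, -0.685, 0.447], [-0.539, 0.729, 0.422], [-0.615, 0.002, -0.789]]
wrist_force: [-2.3, 0.8, 2.8]
gripper_width: 0.57
gripper_force: 30.0
```

Request:
servo_tool(slide=[[-0.001,0,-0.006],[-0.003,0,-0.012],[-0.004,0,-0.018],[-0.006,0,-0.024],[-0.007,0,-0.029]], spin=[0,0,0,0,0], grip=[1,1,1,1,1])

```text
time_s: 26.08
tcp_pos: [0.5891, 0.2197, 0.1388]
ee_rot: [[-0.576, -0.684, 0.447], [-0.539, 0.729, 0.422], [-0.615, 0.002, -0.789]]
wrist_force: [1.0, 0.5, -1.1]
gripper_width: 0.569
gripper_force: 30.0
```

Request:
servo_tool(slide=[[0.001,0,-0.028],[0.003,0,-0.056],[0.004,0,-0.085],[0.006,0,-0.113],[0.007,0,-0.141]], spin=[0,0,0,0,0], grip=[1,1,1,1,1])

```text
time_s: 26.5
tcp_pos: [0.5209, 0.1558, 0.2458]
ee_rot: [[-0.576, -0.684, 0.447], [-0.539, 0.729, 0.421], [-0.614, 0.002, -0.789]]
wrist_force: [0.7, 0.1, -2.5]
gripper_width: 0.566
gripper_force: 30.0
```

Request:
servo_tool(slide=[[0.02,-0.03,-0.004],[0.041,-0.06,-0.009],[0.061,-0.089,-0.013],[0.082,-0.119,-0.018],[0.102,-0.149,-0.022]], spin=[0,0,0,0,0], grip=[1,1,1,1,1])

```text
time_s: 26.92
tcp_pos: [0.5557, -0.0179, 0.2001]
ee_rot: [[-0.574, -0.684, 0.449], [-0.539, 0.729, 0.422], [-0.616, 0.0, -0.788]]
wrist_force: [0.3, -0.4, -1.4]
gripper_width: 0.57
gripper_force: 30.0
```

Request:
servo_tool(slide=[[0.017,0,0.021],[0.033,0,0.043],[0.05,0,0.064],[0.062,0,0.08],[0.068,0,0.087]], spin=[0,0,0,0,0], grip=[1,1,1,1,1])

```text
time_s: 27.33
tcp_pos: [0.5539, -0.0167, 0.086]
ee_rot: [[-0.58, -0.683, 0.444], [-0.538, 0.73, 0.421], [-0.612, 0.005, -0.791]]
wrist_force: [0.6, 0.1, -2.7]
gripper_width: 0.577
gripper_force: 30.0
```

```bash
python3 - <<'E'
from h import *
p,R,q=st(); print(R.round(3))
c=snap("scene","pl.png",(240,140,200,180),3)
for d in tip_of("bottle","scene"): print(np.round(d["point"],3),round(d["conf"],2),proj(c,d["point"]))
E
```

```text
27.33 [ -5.6  21.8 -19.6 -54.6 -34.6   1.1] p [ 0.5539 -0.0167  0.086 ] tilt 37.7 az 43.5 yz 0.01 F [ 0.6  0.1 -2.7] w 0.58 30.0
[[-0.58  -0.683  0.444]
 [-0.538  0.73   0.421]
 [-0.612  0.005 -0.791]]
[ 0.564  0.417 -0.001] 0.81 [180. 325.]
[ 0.556 -0.015  0.024] 0.8 [328. 243.]
[ 0.417 -0.008  0.001] 0.7 [357. 284.]
[0.693 0.419 0.001] 0.56 [159. 290.]
```

View pics/pl.png

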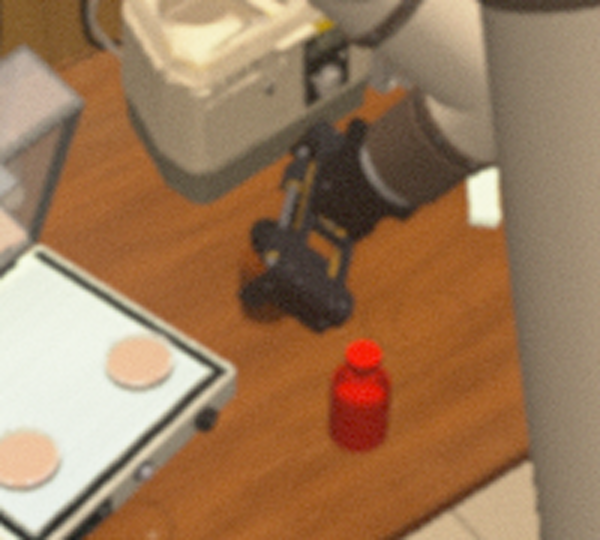

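Request:
servo_tool(slide=[[0.005,0,0.007],[0.01,0,0.013],[0.013,0,0.017],[0.015,0,0.019],[0.015,0,0.019]], spin=[0,0,0,0,0], grip=[1,1,1,1,1])

```text
time_s: 27.85
tcp_pos: [0.5553, -0.0164, 0.0649]
ee_rot: [[-0.576, -0.684, 0.447], [-0.539, 0.729, 0.421], [-0.615, 0.001, -0.789]]
wrist_force: [-0.2, -0.5, -0.8]
gripper_width: 0.572
gripper_force: 30.0
```

Request:
servo_tool(slide=[[0.001,0,0.001],[0.002,0,0.002],[0.002,0,0.003],[0.002,0,0.003],[0.002,0,0.003]], spin=[0,0,0,0,0], grip=[1,1,1,1,1])

```text
time_s: 28.27
tcp_pos: [0.5556, -0.016, 0.0613]
ee_rot: [[-0.576, -0.684, 0.447], [-0.539, 0.729, 0.422], [-0.615, 0.001, -0.789]]
wrist_force: [0.4, 0.3, -3.3]
gripper_width: 0.57
gripper_force: 30.0
```

Request:
servo_tool(slide=[[0,0,0],[0,0,0],[0,0,0],[0,0,0],[0,0,0]], spin=[0,0,0,0,0], grip=[0.3,0.2,0,0,0])

```text
time_s: 28.68
tcp_pos: [0.5556, -0.0161, 0.0613]
ee_rot: [[-0.576, -0.684, 0.448], [-0.539, 0.729, 0.422], [-0.615, 0.001, -0.789]]
wrist_force: [-0.2, 0.5, -0.2]
gripper_width: 0.863
gripper_force: 0.0
```

Request:
servo_tool(slide=[[0,0,0],[0,0,0],[0,0,-0.015],[0,0,-0.035],[0,0,-0.06]], spin=[0,0,0,0,0], grip=[0,0,0,0,0])

```text
time_s: 29.1
tcp_pos: [0.5279, -0.0413, 0.1078]
ee_rot: [[-0.577, -0.685, 0.445], [-0.539, 0.729, 0.422], [-0.613, 0.004, -0.79]]
wrist_force: [0.5, -0.2, 0.5]
gripper_width: 0.996
gripper_force: 0.0
```

```bash
python3 - <<'E'
from h import *
p,R,q=st()
c=capture("scene")
for n in("bottle","hood_edge","hood_handle"):
    for d in tip_of(n,"scene")[:3]: print(n,np.round(d["point"],3),round(d["conf"],2),proj(c,d["point"]))
E
```

```text
29.1 [ -8.8  18.4 -21.2 -52.7 -37.6   1.3] p [ 0.5279 -0.0413  0.1078] tilt 37.8 az 43.5 yz 0.00 F [ 0.5 -0.2  0.5] w 1.0 0.0
bottle [ 0.559 -0.01  -0.004] 0.98 [326. 250.]
bottle [ 0.565  0.416 -0.001] 0.87 [181. 325.]
bottle [ 0.693  0.421 -0.002] 0.86 [158. 291.]
hood_edge [0.608 0.214 0.267] 0.78 [231. 200.]
hood_handle [0.635 0.219 0.33 ] 0.75 [219. 173.]
```

```bash
cat > arc.py <<'E'
from h import *
from ik import ik
hinge=np.array([.693,.238,.056]); yaw=np.radians(15.5); F=np.array([-np.cos(yaw),-np.sin(yaw),0]); U=np.array([0,0,1.])
def bar(th,bow=0): return hinge+F*(.275*np.cos(th)-.046*np.sin(th))+U*(.275*np.sin(th)+.046*np.cos(th))
E
python3 - <<'E'
from arc import *
p,R,q=st(); sp=-67.4; R2=R@Ro.from_euler("z",sp,degrees=True).as_matrix(); z=R[:,2]
print("R2",R2.round(3), "y.bar",R2[:,1]@[-np.sin(yaw),np.cos(yaw),0])
x,e=ik(bar(1.176)-.106*z,R2,[28,5,-20,-25,-25,20]); print("pre",np.round(x),e)
for th in(1.176,1.0,.8,.6,.4,.2,.1,.0,-.08):
    t=bar(th)-.008*z; x,e=ik(t,R2,x); print(th,np.round(t,3),np.round(x),round(e,4))
T=[((.50,-.05,.29),0),((.52,.09,.39),-34),(tuple(bar(1.176)-.108*z),-33.4),(tuple(bar(1.176)-.008*z),0)]
plan(T)
E
```

```text
29.3 [ -8.8  18.3 -21.1 -52.8 -37.5   1.4] p [ 0.5288 -0.0413  0.1089] tilt 38.0 az 43.2 yz 0.00 F [0.9 0.  0.9] w 1.0 0.0
R2 [[ 0.41  -0.794  0.449]
 [-0.881 -0.217  0.421]
 [-0.237 -0.568 -0.788]] y.bar 0.003306132080760032
pre [ 27.   2.  -5. -14. -47.  -0.] 9.758393813039669e-11
1.176 [0.628 0.218 0.334] [ 29.  10.  -7. -15. -37.   1.] 0.0
1.0 [0.584 0.205 0.319] [ 30.   6. -14. -15. -34.  -0.] 0.0
0.8 [0.537 0.192 0.292] [ 32.   2. -23. -14. -29.  -1.] 0.0
0.6 [0.496 0.181 0.256] [ 34.  -0. -31. -15. -23.  -2.] 0.0
0.4 [0.463 0.172 0.212] [ 36.  -0. -37. -17. -16.  -0.] 0.0
0.2 [0.439 0.165 0.162] [ 35.   2. -40. -28. -11.  11.] 0.0
0.1 [0.43  0.163 0.136] [ 32.   5. -39. -39. -11.  24.] 0.0
0.0 [0.424 0.161 0.108] [ 27.   8. -37. -52. -12.  42.] 0.0
-0.08 [0.422 0.16  0.086] [ 22.  11. -36. -63. -14.  56.] 0.0
slide [-0.09   0.014 -0.159] per row [-0.018   0.0027 -0.0319] len 0.184 spin 0
slide [-0.148  0.089 -0.011] per row [-0.0297  0.0177 -0.0022] len 0.173 spin -34
slide [-0.091 -0.038  0.047] per row [-0.0181 -0.0077  0.0093] len 0.109 spin -33.4
slide [ 0.  -0.   0.1] per row [ 0.   -0.    0.02] len 0.1 spin 0
```

Request:
servo_tool(slide=[[-0.018,0.003,-0.032],[-0.036,0.006,-0.064],[-0.054,0.008,-0.095],[-0.072,0.011,-0.127],[-0.09,0.014,-0.159]], spin=[0,0,0,0,0], grip=[0,0,0.4,0.4,0.4])

```text
time_s: 29.72
tcp_pos: [0.4993, -0.0491, 0.2896]
ee_rot: [[-0.577, -0.685, 0.445], [-0.539, 0.729, 0.422], [-0.614, 0.004, -0.79]]
wrist_force: [2.1, 0.2, 0.2]
gripper_width: 0.852
gripper_force: 0.0
```

Request:
servo_tool(slide=[[-0.03,0.018,-0.002],[-0.059,0.035,-0.004],[-0.089,0.053,-0.007],[-0.118,0.071,-0.009],[-0.148,0.089,-0.011]], spin=[-6.8,-13.6,-20.4,-27.2,-34], grip=[0.4,0.4,0.4,0.4,0.4])

```text
time_s: 30.13
tcp_pos: [0.519, 0.0923, 0.389]
ee_rot: [[-0.09, -0.891, 0.446], [-0.856, 0.298, 0.422], [-0.509, -0.344, -0.789]]
wrist_force: [0.5, 0.7, 0.4]
gripper_width: 0.607
gripper_force: 0.0
```

Request:
servo_tool(slide=[[-0.018,-0.008,0.009],[-0.036,-0.015,0.019],[-0.054,-0.023,0.028],[-0.073,-0.03,0.038],[-0.091,-0.038,0.047]], spin=[-6.8,-13.5,-20.2,-27,-33.4], grip=[0.4,0.4,0.4,0.4,0.4])

```text
time_s: 30.55
tcp_pos: [0.583, 0.1785, 0.4097]
ee_rot: [[0.416, -0.794, 0.444], [-0.879, -0.224, 0.422], [-0.236, -0.566, -0.79]]
wrist_force: [0.1, -0.0, -0.7]
gripper_width: 0.6
gripper_force: 0.0
```

```bash
python3 - <<'E'
from arc import *
p,R,q=st(); z=R[:,2]; print(R.round(3)); plan([(bar(1.176)-.008*z,0)])
E
```

```text
30.55 [ 27.1   2.2  -5.3 -13.8 -46.7   0.1] p [0.583  0.1785 0.4097] tilt 37.8 az 43.5 yz -0.57 F [ 0.1 -0.  -0.7] w 0.6 0.0
[[ 0.416 -0.794  0.444]
 [-0.879 -0.224  0.422]
 [-0.236 -0.566 -0.79 ]]
slide [ 0.002 -0.002  0.097] per row [ 0.0005 -0.0004  0.0193] len 0.097 spin 0
```

Request:
servo_tool(slide=[[0,0,0.02],[0.001,-0.001,0.04],[0.001,-0.001,0.06],[0.002,-0.002,0.08],[0.002,-0.002,0.097]], spin=[0,0,0,0,0], grip=[0.4,0.4,0.4,0.4,0.4])

```text
time_s: 30.97
tcp_pos: [0.6286, 0.2172, 0.332]
ee_rot: [[0.41, -0.797, 0.444], [-0.88, -0.218, 0.421], [-0.239, -0.563, -0.791]]
wrist_force: [-1.2, -0.2, 0.2]
gripper_width: 0.598
gripper_force: 0.0
```

```bash
python3 - <<'E'
from arc import *
p,R,q=st(); snap("scene","hd.png",(150,110,200,180),3)
E
```

```text
30.97 [ 28.6  10.   -6.9 -15.1 -37.3   1. ] p [0.6286 0.2172 0.332 ] tilt 37.7 az 43.5 yz -0.56 F [-1.2 -0.2  0.2] w 0.6 0.0
```

View pics/hd.png

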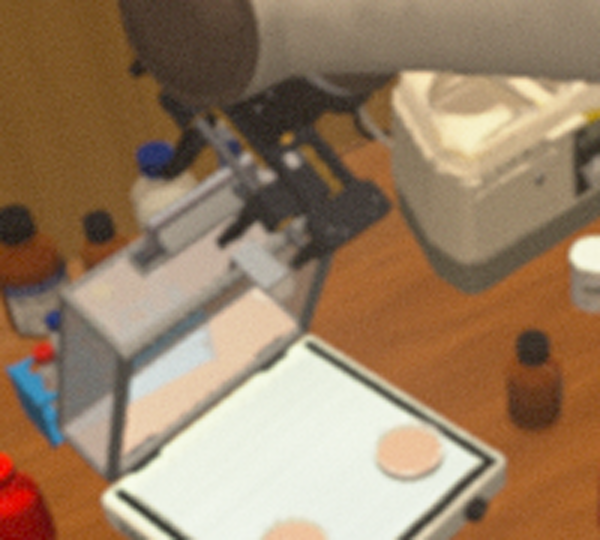

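Request:
servo_tool(slide=[[0,0,0],[0,0,0],[0,0,0],[0,0,0],[0,0,0]], spin=[0,0,0,0,0], grip=[0.8,0.8,0.8,0.8,0.8])

```text
time_s: 31.43
tcp_pos: [0.6283, 0.2158, 0.337]
ee_rot: [[0.411, -0.794, 0.449], [-0.88, -0.217, 0.422], [-0.238, -0.568, -0.788]]
wrist_force: [-0.0, 0.5, 0.8]
gripper_width: 0.302
gripper_force: 0.0
```

```bash
python3 - <<'E'
from arc import *
p,R,q=st(); z=R[:,2]; off=p-(bar(1.176)-.008*z); print("off",off)
plan([(bar(th)-.008*z,0) for th in (1.05,.9,.75,.6,.45,.3,.2,.1,.04)], p=bar(1.176)-.008*z)
E
```

```text
31.43 [ 28.5   9.6  -6.8 -15.  -37.4   1. ] p [0.6283 0.2158 0.337 ] tilt 38.0 az 43.3 yz -0.57 F [-0.   0.5  0.8] w 0.3 0.0
off [-6.40583006e-05 -1.91972993e-03  3.11472877e-03]
slide [-0.003  0.033 -0.01 ] per row [-0.0006  0.0067 -0.0021] len 0.035 spin 0
slide [-0.002  0.041 -0.007] per row [-0.0004  0.0082 -0.0014] len 0.042 spin 0
slide [-0.     0.042 -0.001] per row [-0.      0.0084 -0.0002] len 0.042 spin 0
slide [0.002 0.041 0.005] per row [0.0003 0.0083 0.001 ] len 0.042 spin 0
slide [0.003 0.04  0.011] per row [0.0007 0.008  0.0022] len 0.042 spin 0
slide [0.005 0.038 0.016] per row [0.001  0.0076 0.0033] len 0.042 spin 0
slide [0.004 0.024 0.014] per row [0.0009 0.0048 0.0028] len 0.028 spin 0
slide [0.005 0.022 0.016] per row [0.001  0.0044 0.0032] len 0.028 spin 0
slide [0.003 0.012 0.011] per row [0.0006 0.0025 0.0021] len 0.017 spin 0
```

Request:
servo_tool(slide=[[-0.001,0.007,-0.002],[-0.001,0.013,-0.004],[-0.002,0.02,-0.006],[-0.002,0.027,-0.008],[-0.003,0.033,-0.01]], spin=[0,0,0,0,0], grip=[0.8,0.8,0.8,0.8,0.8])

```text
time_s: 31.85
tcp_pos: [0.5954, 0.2068, 0.3252]
ee_rot: [[0.41, -0.795, 0.447], [-0.88, -0.217, 0.422], [-0.238, -0.567, -0.789]]
wrist_force: [0.9, -0.3, 0.6]
gripper_width: 0.199
gripper_force: 0.4
```

Request:
servo_tool(slide=[[0,0.008,-0.001],[-0.001,0.016,-0.003],[-0.001,0.025,-0.004],[-0.002,0.033,-0.006],[-0.002,0.041,-0.007]], spin=[0,0,0,0,0], grip=[0.8,0.8,0.8,0.8,0.8])

```text
time_s: 32.27
tcp_pos: [0.5588, 0.1969, 0.3074]
ee_rot: [[0.41, -0.795, 0.446], [-0.88, -0.218, 0.422], [-0.238, -0.566, -0.789]]
wrist_force: [-0.6, -0.5, 0.1]
gripper_width: 0.197
gripper_force: 0.3
```

```bash
cat >> arc.py <<'E'
def theta():
    for cam in("scene","top"):
        capture(cam)
        for n,o in(("hood_edge",0),("hood_handle",np.arctan2(46,275))):
            for d in tip_of(n,cam)[:2]:
                v=np.array(d["point"])-hinge; print(cam,n,np.round(d["point"],3),round(d["conf"],2),"th %.3f"%(np.arctan2(v[2],v@F)-o))
E
python3 - <<'E'
from arc import *
p,R,q=st(); theta()
E
```

```text
32.27 [ 30.8   3.6 -18.2 -14.7 -31.8  -0.3] p [0.5588 0.1969 0.3074] tilt 37.9 az 43.4 yz -0.57 F [-0.6 -0.5  0.1] w 0.2 0.3
scene hood_edge [0.553 0.2   0.235] 0.75 th 0.890
scene hood_handle [0.565 0.201 0.303] 0.54 th 0.911
top hood_edge [0.518 0.254 0.052] 0.39 th -0.021
```

Request:
servo_tool(slide=[[0,0.008,0],[0,0.017,0],[0,0.025,-0.001],[0,0.034,-0.001],[0,0.042,-0.001]], spin=[0,0,0,0,0], grip=[0.8,0.8,0.8,0.8,0.8])

```text
time_s: 32.98
tcp_pos: [0.5249, 0.1871, 0.2842]
ee_rot: [[0.41, -0.795, 0.446], [-0.88, -0.218, 0.421], [-0.238, -0.566, -0.789]]
wrist_force: [-0.4, 0.1, 0.3]
gripper_width: 0.198
gripper_force: 0.1
```

Request:
servo_tool(slide=[[0,0.008,0.001],[0.001,0.016,0.002],[0.001,0.025,0.003],[0.002,0.033,0.004],[0.002,0.041,0.005]], spin=[0,0,0,0,0], grip=[0.8,0.8,0.8,0.8,0.8])

```text
time_s: 33.4
tcp_pos: [0.4959, 0.1787, 0.2568]
ee_rot: [[0.41, -0.795, 0.447], [-0.88, -0.217, 0.421], [-0.238, -0.566, -0.789]]
wrist_force: [0.5, 1.0, 0.2]
gripper_width: 0.204
gripper_force: 0.0
```

Request:
servo_tool(slide=[[0.001,0.008,0.002],[0.001,0.016,0.004],[0.002,0.024,0.007],[0.003,0.032,0.009],[0.003,0.04,0.011]], spin=[0,0,0,0,0], grip=[0.8,0.8,0.8,0.8,0.8])

```text
time_s: 33.82
tcp_pos: [0.4704, 0.1721, 0.2246]
ee_rot: [[0.41, -0.795, 0.447], [-0.88, -0.217, 0.421], [-0.238, -0.566, -0.789]]
wrist_force: [-0.5, -2.1, -0.1]
gripper_width: 0.203
gripper_force: 0.2
```

```bash
python3 - <<'E'
from arc import *
p,R,q=st(); z=R[:,2]; theta(); plan([(bar(th)-.008*z,0) for th in (.3,.2,.1,.04)])
E
```

```text
33.82 [ 34.8  -0.7 -35.5 -16.7 -18.3  -0.1] p [0.4704 0.1721 0.2246] tilt 37.9 az 43.3 yz -0.57 F [-0.5 -2.1 -0.1] w 0.2 0.2
scene hood_edge [0.49  0.181 0.147] 0.57 th 0.406
scene hood_handle [0.467 0.174 0.214] 0.8 th 0.428
slide [0.004 0.038 0.019] per row [0.0008 0.0076 0.0037] len 0.043 spin 0
slide [0.004 0.024 0.014] per row [0.0009 0.0047 0.0028] len 0.028 spin 0
slide [0.005 0.022 0.016] per row [0.001  0.0044 0.0033] len 0.028 spin 0
slide [0.003 0.012 0.011] per row [0.0006 0.0025 0.0021] len 0.017 spin 0
```

Request:
servo_tool(slide=[[0.001,0.008,0.004],[0.002,0.015,0.007],[0.002,0.023,0.011],[0.003,0.03,0.015],[0.004,0.038,0.018]], spin=[0,0,0,0,0], grip=[0.8,0.8,0.8,0.8,0.8])

```text
time_s: 34.53
tcp_pos: [0.4502, 0.1682, 0.188]
ee_rot: [[0.411, -0.795, 0.447], [-0.88, -0.217, 0.422], [-0.238, -0.567, -0.789]]
wrist_force: [0.1, -0.0, 0.0]
gripper_width: 0.2
gripper_force: 0.3
```

Request:
servo_tool(slide=[[0.001,0.005,0.003],[0.002,0.01,0.006],[0.003,0.014,0.008],[0.004,0.019,0.011],[0.004,0.024,0.014]], spin=[0,0,0,0,0], grip=[0.8,0.8,0.8,0.8,0.8])

```text
time_s: 34.95
tcp_pos: [0.4394, 0.1653, 0.1629]
ee_rot: [[0.41, -0.794, 0.448], [-0.88, -0.217, 0.422], [-0.238, -0.567, -0.789]]
wrist_force: [-0.1, -0.5, -1.0]
gripper_width: 0.2
gripper_force: 0.4
```

```bash
python3 - <<'E'
from arc import *
p,R,q=st(); z=R[:,2]; theta(); plan([(bar(th)-.008*z,0) for th in (.1,.03,-.05,-.1,-.15)])
E
```

```text
34.95 [ 35.    2.4 -40.2 -27.7 -11.   11.1] p [0.4394 0.1653 0.1629] tilt 38.0 az 43.3 yz -0.57 F [-0.1 -0.5 -1. ] w 0.2 0.4
scene hood_edge [ 0.654 -0.15  -0.   ] 0.71 th -0.379
scene hood_edge [0.476 0.178 0.09 ] 0.68 th 0.152
scene hood_handle [0.439 0.165 0.153] 0.53 th 0.187
slide [0.005 0.023 0.017] per row [0.001  0.0045 0.0033] len 0.028 spin 0
slide [0.004 0.014 0.013] per row [0.0008 0.0029 0.0025] len 0.02 spin 0
slide [0.005 0.015 0.016] per row [0.0009 0.0031 0.0031] len 0.022 spin 0
slide [0.003 0.009 0.01 ] per row [0.0006 0.0018 0.0021] len 0.014 spin 0
slide [0.003 0.008 0.011] per row [0.0006 0.0017 0.0021] len 0.014 spin 0
```

Request:
servo_tool(slide=[[0.001,0.005,0.003],[0.002,0.009,0.007],[0.003,0.014,0.01],[0.004,0.018,0.013],[0.005,0.023,0.017]], spin=[0,0,0,0,0], grip=[0.8,0.8,0.8,0.8,0.8])

```text
time_s: 35.67
tcp_pos: [0.4314, 0.1634, 0.1362]
ee_rot: [[0.411, -0.793, 0.449], [-0.88, -0.217, 0.422], [-0.237, -0.569, -0.787]]
wrist_force: [-0.9, -1.6, -0.6]
gripper_width: 0.199
gripper_force: 0.5
```

Request:
servo_tool(slide=[[0.001,0.003,0.003],[0.002,0.006,0.005],[0.003,0.009,0.008],[0.004,0.012,0.01],[0.004,0.014,0.013]], spin=[0,0,0,0,0], grip=[0.8,0.8,0.8,0.8,0.8])

```text
time_s: 36.08
tcp_pos: [0.4285, 0.1621, 0.1174]
ee_rot: [[0.411, -0.793, 0.451], [-0.881, -0.217, 0.422], [-0.236, -0.57, -0.787]]
wrist_force: [0.3, 0.1, 0.4]
gripper_width: 0.201
gripper_force: 0.0
```

```bash
python3 - <<'E'
from arc import *
p,R,q=st(); z=R[:,2]; plan([(bar(th)-.008*z,0) for th in (-.05,-.1,-.15)])
print("nominal th of tcp:", [round(float(t),2) for t in np.linspace(.2,-.2,41) if np.linalg.norm(bar(t)-.008*z-p)<.006])
E
```

```text
36.08 [ 28.5   7.2 -37.6 -48.5 -12.   36.9] p [0.4285 0.1621 0.1174] tilt 38.1 az 43.1 yz -0.57 F [0.3 0.1 0.4] w 0.2 0.0
slide [0.004 0.018 0.015] per row [0.0008 0.0036 0.0029] len 0.024 spin 0
slide [0.003 0.009 0.01 ] per row [0.0006 0.0018 0.002 ] len 0.014 spin 0
slide [0.003 0.008 0.011] per row [0.0006 0.0017 0.0021] len 0.014 spin 0
nominal th of tcp: [0.05, 0.04, 0.03, 0.02]
```

Request:
servo_tool(slide=[[0.001,0.004,0.003],[0.002,0.007,0.006],[0.002,0.011,0.009],[0.003,0.014,0.012],[0.004,0.018,0.015]], spin=[0,0,0,0,0], grip=[0.8,0.8,0.8,0.8,0.8])

```text
time_s: 36.5
tcp_pos: [0.4284, 0.162, 0.0982]
ee_rot: [[0.412, -0.786, 0.462], [-0.881, -0.214, 0.421], [-0.232, -0.58, -0.781]]
wrist_force: [4.7, 1.4, 11.8]
gripper_width: 0.2
gripper_force: 6.0
```

Request:
servo_tool(slide=[[0.001,0.002,0.002],[0.001,0.004,0.004],[0.002,0.006,0.006],[0.003,0.008,0.008],[0.003,0.009,0.01]], spin=[0,0,0,0,0], grip=[0.8,0.8,0.8,0.8,0.8])

```text
time_s: 36.92
tcp_pos: [0.4308, 0.1628, 0.0872]
ee_rot: [[0.413, -0.782, 0.467], [-0.881, -0.213, 0.423], [-0.231, -0.586, -0.777]]
wrist_force: [6.2, 1.3, 6.4]
gripper_width: 0.201
gripper_force: 3.5
```

```bash
python3 - <<'E'
from arc import *
p,R,q=st(); z=R[:,2]; theta(); plan([(bar(th)-.008*z,0) for th in (-.15,)])
E
```

```text
36.92 [ 20.6  11.7 -35.3 -66.2 -14.6  61. ] p [0.4308 0.1628 0.0872] tilt 39.0 az 42.2 yz -0.59 F [6.2 1.3 6.4] w 0.2 3.5
scene hood_edge [0.471 0.179 0.054] 0.97 th -0.008
scene hood_handle [0.428 0.164 0.095] 0.5 th -0.024
slide [0.003 0.019 0.01 ] per row [0.0005 0.0038 0.002 ] len 0.021 spin 0
```

Request:
servo_tool(slide=[[0.001,0.004,0.002],[0.001,0.008,0.004],[0.001,0.012,0.006],[0.002,0.015,0.008],[0.002,0.015,0.008]], spin=[0,0,0,0,0], grip=[0.8,0.8,0.8,0.8,0.8])

```text
time_s: 37.63
tcp_pos: [0.4324, 0.1631, 0.0765]
ee_rot: [[0.414, -0.774, 0.479], [-0.881, -0.208, 0.424], [-0.229, -0.598, -0.768]]
wrist_force: [19.5, 8.6, 23.1]
gripper_width: 0.207
gripper_force: 15.2
```

Request:
servo_tool(slide=[[-0.001,-0.006,-0.003],[-0.002,-0.012,-0.006],[-0.002,-0.018,-0.01],[-0.002,-0.022,-0.012],[-0.002,-0.022,-0.012]], spin=[0,0,0,0,0], grip=[0.8,0.8,0.7,0.5,0.4])

```text
time_s: 38.05
tcp_pos: [0.4259, 0.1611, 0.0892]
ee_rot: [[0.413, -0.791, 0.452], [-0.88, -0.218, 0.422], [-0.235, -0.572, -0.786]]
wrist_force: [-0.3, -0.2, 0.4]
gripper_width: 0.35
gripper_force: 0.0
```

```bash
python3 - <<'E'
from arc import *
p,R,q=st(); z=R[:,2]; theta(); b=bar(0); print("bar in tool",np.round(R.T@(b-p),3))
E
```

```text
38.05 [ 22.2  11.  -35.9 -62.5 -14.4  56.1] p [0.4259 0.1611 0.0892] tilt 38.2 az 43.1 yz -0.57 F [-0.3 -0.2  0.4] w 0.35 0.0
scene hood_edge [0.474 0.175 0.047] 0.86 th -0.041
scene hood_handle [0.426 0.162 0.101] 0.63 th -0.005
bar in tool [-0.005 -0.01  -0.008]
```

Request:
servo_tool(slide=[[0,-0.003,0],[0,-0.006,0],[0,-0.008,0],[0,-0.008,0],[0,-0.008,0]], spin=[0,0,0,0,0], grip=[0.3,0.2,0.1,0.1,0.1])

```text
time_s: 38.77
tcp_pos: [0.4209, 0.1593, 0.0857]
ee_rot: [[0.408, -0.804, 0.432], [-0.88, -0.221, 0.419], [-0.242, -0.551, -0.798]]
wrist_force: [-12.6, -8.4, -7.1]
gripper_width: 0.86
gripper_force: 7.5
```

Request:
servo_tool(slide=[[0,0,-0.015],[0,0,-0.035],[0,0,-0.06],[0,0,-0.09],[0,0,-0.12]], spin=[0,0,0,0,0], grip=[0.1,0.1,0.1,0.1,0.1])

```text
time_s: 39.18
tcp_pos: [0.3793, 0.1146, 0.1807]
ee_rot: [[0.411, -0.795, 0.446], [-0.88, -0.218, 0.422], [-0.238, -0.565, -0.79]]
wrist_force: [-0.3, 0.9, 1.0]
gripper_width: 0.897
gripper_force: 0.0
```

Request:
servo_tool(slide=[[0,0,-0.02],[0,0,-0.03],[0,0,-0.04],[0,0,-0.04],[0,0,-0.04]], spin=[0,0,0,0,0], grip=[0.1,0.1,0.1,0.1,0.1])

```text
time_s: 39.6
tcp_pos: [0.3615, 0.0979, 0.2122]
ee_rot: [[0.412, -0.794, 0.447], [-0.88, -0.217, 0.423], [-0.239, -0.568, -0.788]]
wrist_force: [-0.1, 0.7, -0.2]
gripper_width: 0.901
gripper_force: 0.0
```

```bash
python3 - <<'E'
from arc import *
p,R,q=st(); theta(); c=snap("scene","end.png",(140,140,240,200),2.5)
for n in("bottle","dish_left","dish_right"):
    for d in tip_of(n,"scene")[:2]: print(n,np.round(d["point"],3),round(d["conf"],2))
E
```

```text
39.6 [ 35.5 -14.9 -49.1 -15.4 -18.6  -1.9] p [0.3615 0.0979 0.2122] tilt 38.0 az 43.4 yz -0.57 F [-0.1  0.7 -0.2] w 0.9 0.0
scene hood_edge [0.472 0.176 0.048] 0.72 th -0.037
scene hood_handle [0.428 0.162 0.101] 0.84 th -0.006
top hood_edge [0.476 0.174 0.048] 0.9 th -0.036
top hood_handle [0.428 0.159 0.106] 0.72 th 0.011
bottle [ 0.413 -0.007  0.   ] 0.88
bottle [ 0.694  0.419 -0.001] 0.86
dish_right [ 0.653 -0.146  0.001] 0.29
```

View pics/end.png

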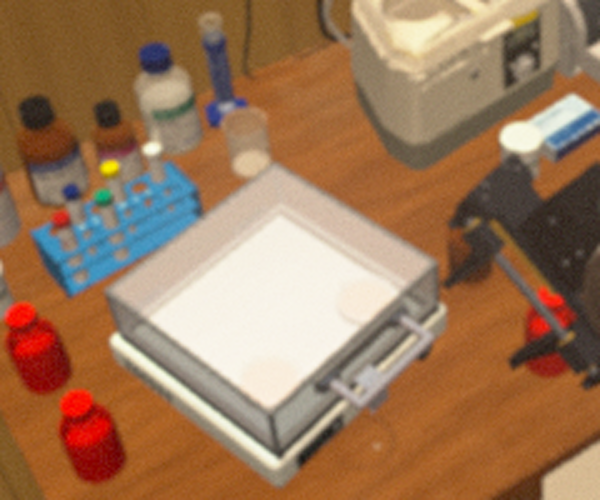

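```bash
python3 - <<'E'
from arc import *
c=capture("top"); W=cloud(c)
for n in("bottle","dish_left","dish_right"):
    for d in tip_of(n,"top")[:3]: print(n,np.round(d["point"],3),round(d["conf"],2))
Y=np.array([-np.sin(yaw),np.cos(yaw),0])
# front top frame edge (fwd ~.226) and rear (fwd ~.0) heights
for fwd in(.222,.12,.01):
    zs=[]
    for y in np.linspace(-.1,.1,21):
        u,v=proj(c,hinge+F*fwd+Y*y+U*.068).astype(int); zs.append(W[v,u,2])
    print(fwd,np.round(np.percentile(zs,[10,50,90]),4))
E
```

```text
bottle [ 0.558 -0.011  0.003] 0.77
bottle [ 0.423 -0.004  0.001] 0.71
bottle [0.692 0.422 0.002] 0.7
dish_left [0.476 0.172 0.052] 0.32
dish_right [ 0.652 -0.156 -0.005] 0.35
0.222 [0.1159 0.1176 0.1193]
0.12 [0.1154 0.1169 0.119 ]
0.01 [0.1164 0.1183 0.12  ]
```

```bash
python3 -c "
from station import *
print(finish_job())"
```

```text
the job is handed in; nothing more can be done
None
```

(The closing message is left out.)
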